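# Change the blank for the sample in a photometer

### The job

The photometer has just been zeroed on the blank vial that is still in its well. Take the blank out and stand it upright in any free hole of the blue tube rack, then put the sample vial (the one in the rack that has a side pin on its cap) into the photometer's well, fully home with its pin down in the notch of the collar, and shut the light-shield lid completely. Leave the two plain capped tubes in the rack and the other things on the bench where they are.

Things in the scene. Friction and masses are not known exactly. Their poses are not given: they have to be found in the camera images.
- meter: bench photometer, white box 188 mm long (x), 150 mm wide (y), fixed. Origin: centre of its underside on the bench, z up; its front looks along its own -x. Rear half: flat deck 77 mm above the bench, with the vial well (see well_floor) at x = +0.045, y = 0 and a hinged lid. Front half: slopes down to 34 mm, with screen and keys.
- well_floor (a point): centre of the floor of the meter's vial well, 20 mm above the bench; axes as the meter's. Vertical bore 27 mm in diameter, 57 mm deep below the deck. The underside of a vial that is home stands here; the top 27 mm of its cap then stand out of the collar round the well's mouth (see notch).
- notch (a point): middle of the notch at the collar's top, 21 mm from the well's axis toward the meter's -x. Black collar round the well, 8 mm high (top 85 mm above the bench), 33 mm inside, 50 mm outside; notch about 14 mm wide. A vial goes home only if its yaw equals the meter's within about 9 degrees; otherwise its pin rests on the collar, 7 mm too high, and the lid cannot shut.
- lid_hinge (a point): middle of the lid's hinge line (along the meter's y), on the deck's rear edge, 77 mm above the bench, 48 mm behind the well's axis; axes as the meter's, they do not turn with the lid. Grey hood, open below; when shut it reaches 84 mm forward from here, is 68 mm wide and 42 mm high over the deck, walls 4 mm.
- lid (a joint): angle of the light-shield lid (150 g), rad: 0 = shut; it starts open at about 2.2, leaning back behind the well against its stop. Its front edge rises as it grows. The hinge is damped: let go above about 1.3 rad the lid sinks back open; once drawn below about 0.9 rad it sinks shut by itself in a second or two, unless a vial that is not home holds it up.
- lid_tab (a point): on the outer (upper when shut) face of the lid's finger tab, 95 mm from the hinge line, 12 mm above the deck when shut; axes turn with the lid. Tab 40 mm wide, 6 mm thick, sticking out 19 mm from the foot of the front wall (84 to 103 mm from the hinge). Lid open, it points up: hook it from behind, draw it forward (2 N) and down along its arc.
- tube_rack: blue two-tier tube rack, 170 mm (x) by 187 mm (y), fixed. Origin: centre of its underside; z up. 20 holes, about 29 mm square, through the upper plate (top 54 mm above the bench) at x = -0.039, -0.0065, 0.0255, 0.0585 and y = -0.070, -0.035, 0, 0.035, 0.070; what is put in stands on the lower tier, 7 mm above the bench.
- blank_vial: the blank, at the start home in the meter's well, pin in the notch: screw-capped glass vial, 92 mm tall, 45 g: glass body 25 mm in diameter up to 58 mm above its bottom, foot tapered over 4 mm, then a white cap with a side pin (see its cap point). Origin: centre of its underside; z up along its axis; the pin points along its own -x.
- blank_cap (a point): centre of the flat top of the cap, 92 mm above the vial's bottom; axes as the vial's. Ribbed white cap 30 mm in diameter, 34 mm high. From its foot a round pin 8 mm thick sticks out along -x (pin axis 30 mm below this point, end 23 mm off the vial's axis); a raised rib on the top points to it. Grip the upper 26 mm of the cap to pass over the pin.
- sample_vial: the sample, at the start in a rack hole, pin up to 1.2 rad off the rack's -x: screw-capped glass vial, 92 mm tall, 45 g: glass body 25 mm in diameter up to 58 mm above its bottom, foot tapered over 4 mm, then a white cap with a side pin (see its cap point). Origin: centre of its underside; z up along its axis; the pin points along its own -x.
- sample_cap (a point): centre of the flat top of the cap, 92 mm above the vial's bottom; axes as the vial's. Ribbed white cap 30 mm in diameter, 34 mm high. From its foot a round pin 8 mm thick sticks out along -x (pin axis 30 mm below this point, end 23 mm off the vial's axis); a raised rib on the top points to it. Grip the upper 26 mm of the cap to pass over the pin.
- plain_tube_1: ordinary capped tube in a hole of the rack, to be left there: glass body 26 mm in diameter, grey ribbed cap 28 mm in diameter with no pin, 106 mm tall. Origin: centre of its underside
- plain_tube_2: a second tube like plain_tube_1, in another hole of the rack
- stop_sol: small brown bottle with a black cap, 34 mm in diameter, 66 mm tall, bystander. Origin: centre of its underside
- green_cup: small green measuring cup, 47 mm in diameter, 38 mm tall, bystander. Origin: centre of its underside
- test_cassette_6: flat white test cassette, 37 x 62 x 6 mm, lying on the bench, bystander. Origin: centre of its underside
Not all that is in view belongs to the job. Leave any orange look-alike of the blank_vial alone.

How it is judged:
On the way, in this order (a step that is already met when the one before it is completed fails the run):
1. the blank vial is lifted clear of the meter's well (z of blank_vial in the frame of well_floor above 0.06 m), for 0.1 s.
2. the blank vial stands in a hole of the rack (x of blank_vial in the frame of tube_rack between -0.055 and 0.075 m and y of blank_vial in the frame of tube_rack between -0.086 and 0.086 m and z of blank_vial in the frame of tube_rack between 0.002 and 0.013 m and angle between blank_vial's own z axis and vertical below 0.15 rad), for 0.2 s.
3. the sample vial stands home in the meter's well (horizontal distance between sample_vial and well_floor below 0.003 m and z of sample_vial in the frame of well_floor between -0.003 and 0.003 m and angle between sample_vial's own z axis and vertical below 0.06 rad), for 0.2 s.
4. the lid is shut (value of joint lid below 0.05 rad), for 0.2 s.
At the end, for the whole second after the job is handed in: The sample vial stands in the meter's well, underside within 3 mm of the floor and the axis (only possible with its pin in the notch); the lid is shut to within 0.05 rad; the blank stands in a rack hole on the lower tier, within 0.15 rad of upright; both vials are at rest (all of step 2 and all of step 3 and linear speed of each of blank_vial, sample_vial below 0.02 m/s and value of joint lid below 0.05 rad); the robot touches nothing.
It fails at once if a plain tube (plain_tube_1) is moved more than 3 cm or tipped (distance of plain_tube_1 from where it was at the start of the episode above 0.03 m or angle between plain_tube_1's own z axis and vertical above 0.5 rad).
It fails at once if a plain tube (plain_tube_2) is moved more than 3 cm or tipped (distance of plain_tube_2 from where it was at the start of the episode above 0.03 m or angle between plain_tube_2's own z axis and vertical above 0.5 rad).
It fails at once if the brown bottle (stop_sol) is moved more than 3 cm or tipped (distance of stop_sol from where it was at the start of the episode above 0.03 m or angle between stop_sol's own z axis and vertical above 0.5 rad).
It fails at once if the green cup (green_cup) is moved more than 3 cm or tipped (distance of green_cup from where it was at the start of the episode above 0.03 m or angle between green_cup's own z axis and vertical above 0.5 rad).
It fails at once if the white test cassette (test_cassette_6) is moved more than 3 cm or tipped (distance of test_cassette_6 from where it was at the start of the episode above 0.03 m or angle between test_cassette_6's own z axis and vertical above 0.5 rad).
It also fails if it takes over 72 s, if anything falls off the work surface, if the arm or the gripper's body presses on something with over 40 N, if the wrist force passes 120 N, or if a joint passes its speed limit or range.

### The arm

A 6-joint arm with a two-finger parallel gripper is mounted at the origin on a cart in front of the work surface, level with it; the furniture and walls round the work are solid. World frame = base frame: x ahead of the robot, y to its left, z up, the work surface at z = 0. Lengths are in m, angles in rad, forces in N, time in s.
With the tool pointing down it reaches from about 0.25 to 0.775 m from the base axis. Payload 4 kg.
Tool frame: the origin (TCP) lies at the very end of the fingers, on their centre line; the grasp point (between the pads) lies behind it (robot.pinch_z is the y of the grasp point in the tool frame, in m); y points along the fingers, z is the direction in which the jaws open and shut, and the axes are right-handed (so a half turn about y gives the same grasp; the last joint's range is limited). The gripper opens to 85 mm and grips with 20 to 120 N. Pads are 22 mm wide; open, the fingers measure 114 mm over their backs; the gripper's body (76 mm by 85 mm) begins 54 mm behind the grasp point. The pads swing forward as they close: fully open they stand 13 mm farther back than shut.
Start: joints at [1.171, 0.087, 1.371, -0, 1.684, -0.103], TCP at [0.161, 0.526, 0.195] pointing down, gripper open.
Joint ranges: [-3.1, 3.1], [-0.76, 2.03], [0.27, 2.55], [-1.08, 4.22], [0.17, 2.65], [-2.57, 2.57]. Speed limits (rad/s): [2.79, 2.79, 3.14, 3.14, 3.14, 3.14].

### API

Orientations are given as a unit quaternion [w, x, y, z].
In Python, from station import robot gives the robot as it stands. The module is installed in compiled form; this text tells all that it offers.
- The arm moves only by the tool step_arm, never from a script. Its arguments are lists of equal length, an entry for each row: "claw": the opening, from 0 (shut) to 1 (fully open); "offset": the shift along the tool's x, y, z as a fraction of full scale, a list of three; "turn": the turn about the tool's y as a fraction of full scale. A call has 1 to 5 rows; each row is the pose to reach, as a shift and turn from the pose commanded when the call began, along the tool's axes at that moment; what a row does not reach only later rows make up. Full scale, the value 1, is 0.12 m for a shift and 90 degrees for a turn. A row lasts 1/10 s, in which the tool goes at most 50 mm and 8.59 degrees, less where a joint would pass 70% of its speed; a pose out of reach is approached as far as the arm can. A call with a number of a shift or a turn outside -1 to 1 is refused whole. A call with a gripper value outside its range is refused whole. The fingers move at their own pace and stop on an object; "grip_force" is the grip in N (left out, the last holds). Time passes only in rows, so rows that repeat a pose let the fingers close. It gives the time, the measured TCP pose, the force and the opening at its end, in the units of the state.
- robot.get_obs(): the state, without advancing time (a new reading comes with each control period).
- robot.snapshot(name): name is "scene" or "side" or "wrist"; returns a dict with "image" (400x640x3 uint8, red, green, blue), "intrinsics" (3x3 intrinsics, pixels), "k1" (the pictures are not rectified: a ray, as slopes to the right and down, at radius r is drawn at 1 + k1 r^2 times it, then the intrinsics apply), "R" (3x3) and "t" (3): a world point X has camera coordinates R X + t. Camera axes: x right, y down, z forward; pixel columns grow to the right and rows downward; lengths in m; the calibration is good to about 2 mm. A picture is of the moment at which its call begins. There is no depth.
- robot.hand_in(): hands the job in, once; it reports no verdict.
Trained networks look in a picture, given as the dict that the camera call returned (one of the last four; its "shot" number tells which), for a name from the list of things; names that differ only in an ending like _2 or _b are one class to them, and where a whole thing is asked for, a point or a joint stands for the part that bears it (a point fixed in the world has none). Each returns a list of dicts, best first, with "conf" (0 to 1); they miss things now and then, are a little off and sometimes report something else, mostly with a low value. They report only what shows in the picture. A call takes as long as a camera call. They do not tell look-alikes from the thing itself.
- robot.regions_of(picture, query): "pixels" (400x640 bool, what is visible of it).
- robot.spot_point(picture, query): "position" ([x, y, z] in m, in world coordinates, good to about 4 mm: a listed point, or the origin of a listed thing).
The state is a dict: "t": time; "qpos": joint angles; "qvel": joint speeds; "effort": joint torques, N m; "tool_pos": TCP position; "orientation": TCP orientation; "wrist_force": force on the tool from outside, world axes, zero at the start; "wrist_torque": the same for the moment, N m; "gripper_width": opening from 0.0 (shut) to 1.0 (fully open).
Only numpy, scipy, OpenCV 4.12 (cv2) and the standard library are available. Lean on these libraries where they do the work, as an engineer would, in place of code of your own. Each camera call takes 0.05 s, during which the arm holds its last target.

## Working session

There is one attempt and no reset: what is moved stays moved. The work goes in short steps, Python scripts to look and compute and a tool call to move; the robot and the scene stay as the last step left them, time stands still between calls to the robot, and variables do not carry over. Pictures are saved under pics/ and viewed, and the job is handed in when it is done.

Besides the shell and the picture viewer there is one more tool, called after "Request:" as name(argument=value, ...), one argument or row to a line, values as JSON. step_arm: Moves the arm, as the interface text tells. Its arguments: {"type":"object","properties":{"claw":{"type":"array","items":{"type":"number"}},"offset":{"type":"array","items":{"type":"array","items":{"type":"number","minimum":-1,"maximum":1}}},"turn":{"type":"array","items":{"type":"number","minimum":-1,"maximum":1}},"grip_force":{"type":"number"}},"required":["claw","offset","turn"]}

```bash
mkdir -p pics; cat > h.py <<'E'
import numpy as np, cv2
from station import robot
def snap(n,f=None):
    p=robot.snapshot(n)
    if f: cv2.imwrite('pics/'+f,p['image'][:,:,::-1])
    return p
def spots(p,qs):
    for q in qs:
        r=robot.spot_point(p,q)
        print(q,[(np.round(d['position'],4).tolist(),round(d['conf'],2)) for d in r[:4]])
def proj(p,X):
    X=np.atleast_2d(X);c=X@np.array(p['R']).T+np.array(p['t'])
    s=c[:,:2]/c[:,2:];r2=(s**2).sum(1,keepdims=True);s=s*(1+p['k1']*r2)
    K=np.array(p['intrinsics']);return s@K[:2,:2].T+K[:2,2]
def ray_z(p,uv,z):
    K=np.array(p['intrinsics']);uv=np.atleast_2d(uv).astype(float)
    d=(uv-K[:2,2])@np.linalg.inv(K[:2,:2]).T;s=d.copy()
    for _ in range(30): s=d/(1+p['k1']*(s**2).sum(1,keepdims=True))
    R=np.array(p['R']);t=np.array(p['t']);D=np.c_[s,np.ones(len(s))]@R;C=-R.T@t
    return C+D*((z-C[2])/D[:,2:])
def Rq(q):
    from scipy.spatial.transform import Rotation as T
    return T.from_quat([q[1],q[2],q[3],q[0]]).as_matrix()
E
python3 - <<'E'
from h import *
o=robot.get_obs();print(o['t'],o['tool_pos'],o['gripper_width'],robot.pinch_z);print(Rq(o['orientation']).round(3))
Q=['well_floor','notch','lid_hinge','lid_tab','tube_rack','blank_cap','sample_cap','plain_tube_1','stop_sol','green_cup','test_cassette_6','meter']
for n in ['scene','side']:
    p=snap(n,n+'0.png');print(n,(-np.array(p['R']).T@p['t']).round(3));spots(p,Q)
E
```

```text
0.0 [0.16063136 0.52541386 0.19332931] 1.0000145685100914 -0.0187
[[ 0.956 -0.001  0.292]
 [-0.292 -0.002  0.956]
 [-0.    -1.    -0.002]]
scene [-0.123 -0.563  1.095]
well_floor []
notch [([0.4573, -0.1938, 0.0842], 0.58)]
lid_hinge [([0.526, -0.1817, 0.0771], 0.71)]
lid_tab [([0.5925, -0.1799, 0.1434], 0.9), ([0.527, -0.1858, 0.0765], 0.22)]
tube_rack [([0.4842, 0.1746, -0.0005], 0.98), ([0.5106, 0.176, 0.0085], 0.64)]
blank_cap [([0.4629, -0.3334, 0.0905], 0.73), ([0.4733, -0.1901, 0.1149], 0.53), ([0.5922, -0.1793, 0.1484], 0.49)]
sample_cap [([0.4801, -0.1898, 0.0182], 0.64), ([0.441, 0.2416, 0.0998], 0.5)]
plain_tube_1 [([0.4491, 0.1079, 0.0029], 0.74), ([0.5103, 0.1767, 0.0048], 0.71)]
stop_sol [([0.7175, -0.0236, -0.0062], 0.57)]
green_cup [([0.7238, 0.0695, 0.0014], 0.56)]
test_cassette_6 [([0.3982, 0.0051, -0.0065], 0.5)]
meter [([0.44, 0.2418, 0.0995], 0.7), ([0.4295, -0.196, -0.0003], 0.55), ([0.5922, -0.1766, 0.1448], 0.32)]
side [ 0.445 -0.737  0.572]
well_floor []
notch [([0.4594, -0.1958, 0.0884], 0.9), ([0.4757, -0.191, 0.1112], 0.67)]
lid_hinge [([0.5265, -0.1878, 0.0767], 0.88)]
lid_tab [([0.5907, -0.1744, 0.1477], 0.96)]
tube_rack [([0.4814, 0.1719, 0.0003], 0.56)]
blank_cap [([0.4641, -0.332, 0.0912], 0.87), ([0.4744, -0.1911, 0.1148], 0.85), ([0.5043, -0.0572, 0.0941], 0.6), ([0.3969, 0.0065, 0.0015], 0.36)]
sample_cap [([0.4427, 0.2411, 0.101], 0.46)]
plain_tube_1 [([0.4498, 0.0965, 0.009], 0.77), ([0.5076, 0.1748, 0.0022], 0.75)]
stop_sol [([0.7202, -0.0213, 0.0003], 0.72), ([0.5223, -0.1868, 0.0773], 0.35)]
green_cup [([0.7304, 0.0714, 0.0013], 0.63)]
test_cassette_6 [([0.397, 0.0089, 0.0005], 0.56)]
meter [([0.4314, -0.1888, 0.0031], 0.71), ([0.7266, 0.0709, -0.0015], 0.65)]
```

View pics/scene0.png

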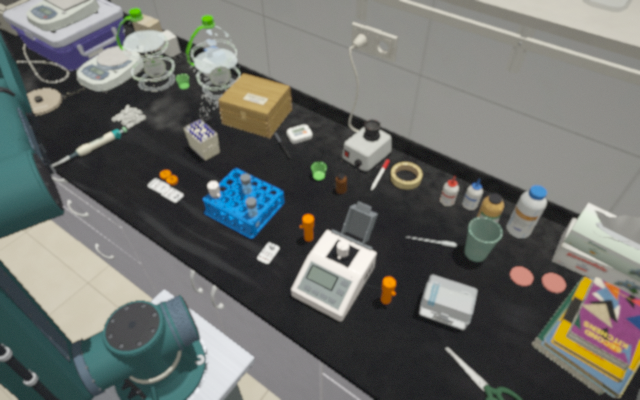

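View pics/side0.png

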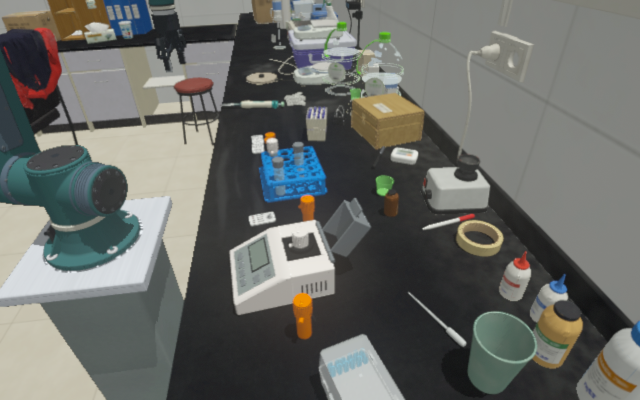

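The scene picture shows the meter at (335,273), with a white cap in its well at (342,250). The blue rack is at (244,200), with a white cap at (213,187) and grey caps at (245,182) and (251,207). Orange look-alikes stand at (308,228) and (388,290). Next I'll enlarge crops to confirm which vial is which.

```bash
python3 - <<'E'
from h import *
a=cv2.imread('pics/scene0.png');b=cv2.imread('pics/side0.png')
c1=cv2.resize(a[160:250,190:300],(440,360),interpolation=cv2.INTER_CUBIC)
c2=cv2.resize(a[195:325,285:405],(360,390),interpolation=cv2.INTER_CUBIC)
cv2.imwrite('pics/c_a.png',np.hstack([c1,c2[:360]]))
c1=cv2.resize(b[125:205,245:335],(405,360),interpolation=cv2.INTER_CUBIC)
c2=cv2.resize(b[190:310,220:350],(390,360),interpolation=cv2.INTER_CUBIC)
cv2.imwrite('pics/c_b.png',np.hstack([c1,c2]))
E
```

```text
(no output)
```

View pics/c_a.png

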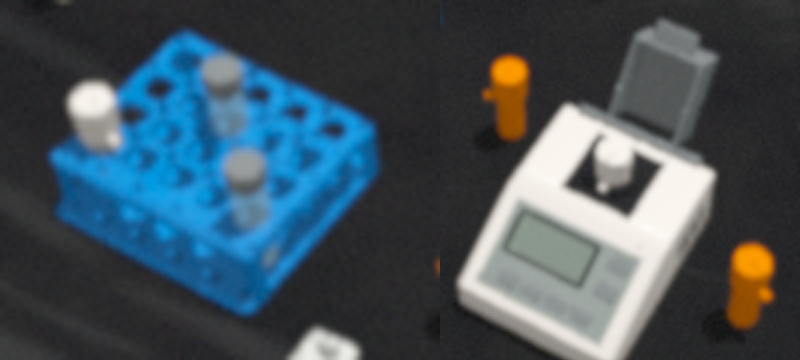

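View pics/c_b.png

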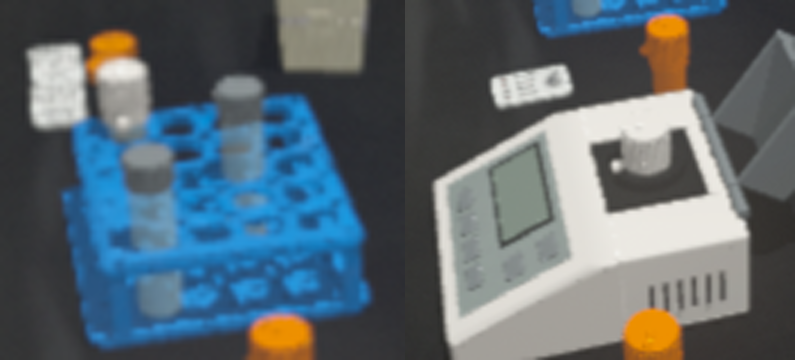

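I see two white-capped vials with side pins. The one in the meter well at scene (342,250) is the blank, with its pin in the notch. The one in the rack's corner hole at (213,187) is the sample, with its pin visible. Grey caps at (245,182) and (251,207) have no pin, so they are the plain tubes. The orange ones at (308,228), (388,290) and (168,178) are look-alikes to leave alone. The crops confirm this. Next I'll measure with the wrist camera, starting over the rack.

```bash
cat >> h.py <<'E'
def plan(target, yawz=None):
    """target TCP world; prints offset in tool axes fractions; yawz: desired angle of tool z axis (mod pi)"""
    o=robot.get_obs();R=Rq(o['orientation']);d=R.T@(np.array(target)-o['tool_pos'])
    ang=np.arctan2(R[1,2],R[0,2])
    print('offset',(d/0.12).round(3),'tcp',o['tool_pos'].round(4),'t',round(o['t'],2),'zang',round(np.degrees(ang),1),'w',round(o['gripper_width'],3),'q6',o['qpos'][5].round(2),'F',np.round(o['wrist_force'],1))
    if yawz is not None:
        e=(yawz-ang+np.pi/2)%np.pi-np.pi/2
        # rotation about tool y by +t with y down = world -z
        print('turn',round(-e/(np.pi/2),3))
E
python3 - <<'E'
from h import *
plan([0.44,0.24,0.25])
p=snap('wrist');R=np.array(p['R']);print((-R.T@p['t']).round(3),R[2].round(3))
E
```

```text
offset [ 2.921 -0.462 -1.598] tcp [0.1608 0.5259 0.1945] t 1.3 zang 73.0 w 1.002 q6 -0.1 F [-0.2 -1.2  0.3]
[0.08  0.551 0.374] [ 0.309 -0.095 -0.946]
```

Request:
step_arm(
  claw=[1,1,1],
  offset=[
    [0.33,-0.15,-0.18],
    [0.66,-0.3,-0.36],
    [1,-0.5,-0.55],
  ],
  turn=[0,0,0],
)

```text
t: 1.65
tool_pos: [0.2551, 0.4281, 0.2531]
orientation: [-0.699, 0.7, -0.104, 0.104]
wrist_force: [1.3, 0.5, 0.2]
gripper_width: 1.0
```

Request:
step_arm(
  claw=[1,1,1,1],
  offset=[
    [0.33,-0.1,-0.18],
    [0.66,-0.2,-0.36],
    [1,-0.3,-0.55],
    [1,-0.3,-0.55],
  ],
  turn=[0,0,0,0],
)

```text
t: 2.05
tool_pos: [0.3542, 0.3278, 0.2914]
orientation: [0.699, -0.698, 0.106, -0.109]
wrist_force: [0.3, 0.9, 0.2]
gripper_width: 0.998
```

```bash
python3 - <<'E'
from h import *
plan([0.44,0.24,0.25])
p=snap('wrist','w1.png');spots(p,['sample_cap','sample_vial','plain_tube_1','tube_rack'])
E
```

```text
offset [ 0.9    0.348 -0.484] tcp [0.3542 0.3278 0.2914] t 2.05 zang 72.5 w 0.998 q6 -0.64 F [0.3 0.9 0.2]
sample_cap [([0.4412, 0.2404, 0.1002], 0.87)]
sample_vial [([0.439, 0.2419, 0.0055], 0.79)]
plain_tube_1 [([0.5114, 0.1773, 0.0054], 0.74), ([0.4518, 0.0999, 0.0078], 0.63)]
tube_rack [([0.4832, 0.1785, 0.0002], 0.81), ([0.4552, 0.0994, 0.0086], 0.43)]
```

View pics/w1.png

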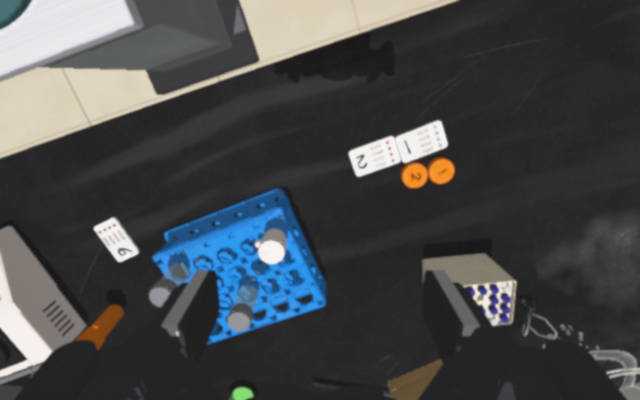

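```bash
cat > fit.py <<'E'
from h import *
from scipy.optimize import minimize
def model(kind):
    if kind=='tube_rack':
        return np.array([[x,y,z] for x in(-.085,.085) for y in(-.0935,.0935) for z in(0,.054)])
    return np.array([[x,y,z] for y in(-.075,.075) for x,z in((-.094,0),(.094,0),(.094,.077),(0,.077),(-.094,.034))])
def tf(v,P):
    c,s=np.cos(v[2]),np.sin(v[2]);return P@np.array([[c,-s,0],[s,c,0],[0,0,1]]).T+[v[0],v[1],0]
def chamfer(kind,ps,masks,v0):
    P=model(kind);obs=[]
    for p,m in zip(ps,masks):
        cs,_=cv2.findContours(m.astype(np.uint8),cv2.RETR_EXTERNAL,cv2.CHAIN_APPROX_NONE)
        c=max(cs,key=cv2.contourArea)
        obs.append((cv2.convexHull(c)[:,0],p))
    def img(h):
        im=np.zeros((400*2,640*2),np.uint8);cv2.fillConvexPoly(im,np.round((h+.5)*2*16).astype(np.int32),1,cv2.LINE_AA,4);return im
    O=[img(h.astype(float)) for h,_ in obs]
    def cost(v):
        s=0
        for o,(h,p) in zip(O,obs):
            q=img(cv2.convexHull(proj(p,tf(v,P)).astype(np.float32))[:,0])
            s+=1-(o&q).sum()/(o|q).sum()
        return s/len(O)
    r=minimize(cost,v0,method='Nelder-Mead',options=dict(initial_simplex=np.array(v0)+np.array([[0,0,0],[.01,0,0],[0,.01,0],[0,0,.1]]),xatol=1e-4,fatol=1e-5,maxiter=200))
    return r.x,r.fun
E
python3 - <<'E'
from fit import *
ps={n:snap(n) for n in ['scene','side','wrist']}
import pickle;pickle.dump(ps,open('ps1.pkl','wb'))
ms={}
for n,p in ps.items():
    for k in ['tube_rack','meter']:
        r=robot.regions_of(p,k)
        print(n,k,[(d['conf'],int(d['pixels'].sum()),np.argwhere(d['pixels']).mean(0).round()) for d in r[:3]])
        if r: ms[n,k]=r[0]['pixels']
pickle.dump(ms,open('ms1.pkl','wb'))
for k,v0 in (('tube_rack',[.483,.174,.05]),('meter',[.431,-.192,.1])):
    for sel in (['scene'],['side'],['scene','side'],['wrist'],['scene','side','wrist']):
        sel=[s for s in sel if (s,k) in ms and not(k=='meter' and s=='wrist')]
        if sel: print(k,sel,*[np.round(a,4) for a in chamfer(k,[ps[s] for s in sel],[ms[s,k] for s in sel],v0)])
E
```

```text
scene tube_rack [(0.8, 2878, array([205., 243.]))]
scene meter [(0.65, 5278, array([267., 338.]))]
side tube_rack [(0.64, 2529, array([175., 292.]))]
side meter [(0.73, 8841, array([260., 293.]))]
wrist tube_rack [(0.67, 775, array([251., 269.])), (0.63, 12015, array([263., 247.]))]
wrist meter [(0.17, 7445, array([315.,  27.]))]
tube_rack ['scene'] [0.4831 0.1719 0.0501] 0.0671
tube_rack ['side'] [0.4812 0.18   0.0472] 0.0436
tube_rack ['scene', 'side'] [0.4815 0.1749 0.0506] 0.0707
tube_rack ['wrist'] [0.5648 0.2241 0.8849] 0.9516
tube_rack ['scene', 'side', 'wrist'] [0.4822 0.1759 0.0422] 0.3663
meter ['scene'] [ 0.4338 -0.1942  0.1209] 0.2369
meter ['side'] [ 0.4356 -0.1897  0.1377] 0.2619
meter ['scene', 'side'] [ 0.4337 -0.1932  0.1206] 0.2566
meter ['scene', 'side'] [ 0.4337 -0.1932  0.1206] 0.2566
```

```bash
cat >> fit.py <<'E'
def bluemask(p):
    h=cv2.cvtColor(p['image'],cv2.COLOR_RGB2HSV);m=cv2.inRange(h,(95,120,60),(118,255,255))
    return m>0
def big(m):
    n,l,s,c=cv2.connectedComponentsWithStats(m.astype(np.uint8));k=1+np.argmax(s[1:,4]);return l==k
E
python3 - <<'E'
from fit import *
import pickle
ps=pickle.load(open('ps1.pkl','rb'));ms=pickle.load(open('ms1.pkl','rb'))
k='tube_rack';P=model(k)
M={}
for n in ps:
    b=bluemask(ps[n])
    roi=np.zeros((400,640),np.uint8);cv2.fillConvexPoly(roi,cv2.convexHull(proj(ps[n],tf([.482,.175,.05],P*1.15)).astype(np.int32)),1)
    M[n]=big(b&(roi>0));print(n,M[n].sum())
for sel in (['scene'],['side'],['wrist'],['scene','side'],['scene','side','wrist']):
    print(sel,*[np.round(a,4) for a in chamfer(k,[ps[s] for s in sel],[M[s] for s in sel],[.482,.175,.05])])
# meter: white mask of region w/o grey lid
k='meter';P=model(k);M={}
for n in ['scene','side']:
    hsv=cv2.cvtColor(ps[n]['image'],cv2.COLOR_RGB2HSV)
    roi=np.zeros((400,640),np.uint8);cv2.fillConvexPoly(roi,cv2.convexHull(proj(ps[n],tf([.434,-.193,.12],P*1.12)).astype(np.int32)),1)
    m=(hsv[...,2]>120)&(hsv[...,1]<60)&(roi>0)
    m=cv2.morphologyEx(m.astype(np.uint8),cv2.MORPH_OPEN,np.ones((3,3)))
    M[n]=big(m);print(n,M[n].sum())
    im=ps[n]['image'].copy();im[M[n]]=[255,0,0];cv2.imwrite(f'pics/mm_{n}.png',im[150:350,200:420,::-1])
for sel in (['scene'],['side'],['scene','side']):
    print(sel,*[np.round(a,4) for a in chamfer(k,[ps[s] for s in sel],[M[s] for s in sel],[.433,-.192,.12])])
a=cv2.imread('pics/mm_scene.png');b=cv2.imread('pics/mm_side.png');cv2.imwrite('pics/mm.png',cv2.resize(np.hstack([a,b]),None,fx=1.8,fy=1.8))
E
```

```text
scene 3307
side 2566
wrist 13161
['scene'] [0.4839 0.1707 0.0739] 0.0433
['side'] [0.4819 0.177  0.0646] 0.0295
['wrist'] [0.4833 0.1747 0.0779] 0.0227
['scene', 'side'] [0.482  0.1758 0.0666] 0.0432
['scene', 'side', 'wrist'] [0.4825 0.1754 0.0702] 0.0382
scene 4432
side 6573
['scene'] [ 0.4338 -0.1944  0.1087] 0.0162
['side'] [ 0.4301 -0.1892  0.1015] 0.0396
['scene', 'side'] [ 0.4331 -0.1942  0.1006] 0.042
```

View pics/mm.png

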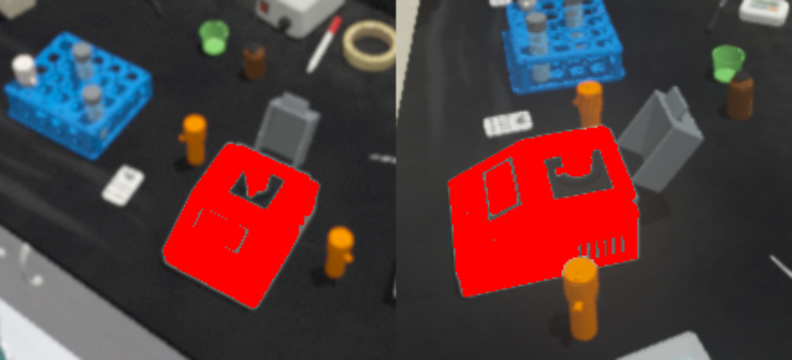

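Request:
step_arm(
  claw=[1,1,1],
  offset=[
    [0.17,0,-0.33],
    [0.33,0,-0.66],
    [0.5,0,-1],
  ],
  turn=[0,0,0],
)

```text
t: 3.05
tool_pos: [0.3724, 0.1979, 0.2893]
orientation: [0.699, -0.699, 0.104, -0.104]
wrist_force: [1.8, -0.9, -0.5]
gripper_width: 1.001
```

Request:
step_arm(
  claw=[1,1,1],
  offset=[
    [0.17,0,-0.33],
    [0.33,0,-0.66],
    [0.5,0,-1],
  ],
  turn=[0,0,0],
)

```text
t: 3.35
tool_pos: [0.3947, 0.065, 0.2896]
orientation: [0.7, -0.699, 0.104, -0.105]
wrist_force: [1.2, -0.3, 1.1]
gripper_width: 1.001
```

Request:
step_arm(
  claw=[1,1,1,1],
  offset=[
    [0.17,0,-0.33],
    [0.33,0,-0.66],
    [0.5,0,-1],
    [0.5,0,-1],
  ],
  turn=[-0.08,-0.16,-0.24,-0.27],
)

```text
t: 3.75
tool_pos: [0.4172, -0.0697, 0.2888]
orientation: [-0.705, 0.706, 0.044, -0.044]
wrist_force: [-0.8, 1.0, -0.5]
gripper_width: 0.997
```

```bash
python3 - <<'E'
from h import *
plan([0.478,-0.190,0.20],1.571+.105)
p=snap('wrist','w2.png');spots(p,['blank_cap','notch','lid_hinge','lid_tab','meter','well_floor'])
E
```

```text
offset [ 0.379  0.74  -1.057] tcp [ 0.4172 -0.0697  0.2888] t 3.75 zang 97.1 w 0.997 q6 -1.99 F [-0.8  1.  -0.5]
turn 0.012
blank_cap [([0.4652, -0.3342, 0.0928], 0.96), ([0.5083, -0.0577, 0.0981], 0.83), ([0.477, -0.1867, 0.1097], 0.56)]
notch [([0.4565, -0.1903, 0.0868], 0.81)]
lid_hinge [([0.5213, -0.1883, 0.0731], 0.98)]
lid_tab []
meter [([0.4351, -0.1917, 0.0024], 0.65)]
well_floor []
```

View pics/w2.png

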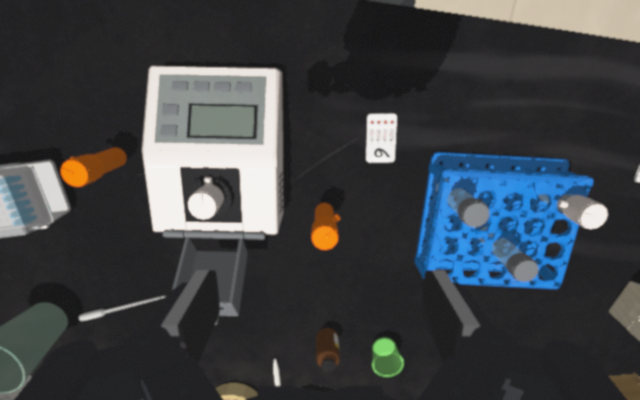

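```bash
python3 - <<'E'
from fit import *
import pickle
p=snap('wrist');pickle.dump(p,open('w2.pkl','wb'))
for k,v0 in (('tube_rack',[.483,.1747,.075]),('meter',[.433,-.192,.105])):
    P=model(k)
    roi=np.zeros((400,640),np.uint8);cv2.fillConvexPoly(roi,cv2.convexHull(proj(p,tf(v0,P*1.13)).astype(np.int32)),1)
    hsv=cv2.cvtColor(p['image'],cv2.COLOR_RGB2HSV)
    m=bluemask(p) if k=='tube_rack' else (hsv[...,2]>110)&(hsv[...,1]<60)
    m=big(cv2.morphologyEx((m&(roi>0)).astype(np.uint8),cv2.MORPH_OPEN,np.ones((3,3)))>0)
    v,f=chamfer(k,[p],[m],v0);print(k,v.round(4),round(f,4))
    im=p['image'].copy();h=cv2.convexHull(proj(p,tf(v,P)).astype(np.int32));cv2.polylines(im,[h],True,(255,0,255),1)
    W=tf(v,np.array([[.045,0,.112]])) if k=='meter' else tf(v,np.array([[x,y,.054] for x in(-.039,-.0065,.0255,.0585) for y in(-.07,-.035,0,.035,.07)]))
    print(W.round(4).tolist())
    for u in proj(p,W): cv2.circle(im,tuple(np.round(u).astype(int)),2,(255,255,0),-1)
    x,y,w,hh=cv2.boundingRect(h);c=im[max(y-10,0):y+hh+10,x-10:x+w+10,::-1];cv2.imwrite(f'pics/f_{k}.png',cv2.resize(c,(400,400)))
cv2.imwrite('pics/f2.png',np.hstack([cv2.imread('pics/f_tube_rack.png'),cv2.imread('pics/f_meter.png')]))
E
```

```text
tube_rack [0.4828 0.175  0.0687] 0.0234
[[0.4487, 0.1025, 0.054], [0.4463, 0.1374, 0.054], [0.4438, 0.1723, 0.054], [0.4414, 0.2072, 0.054], [0.439, 0.2422, 0.054], [0.4811, 0.1047, 0.054], [0.4787, 0.1396, 0.054], [0.4763, 0.1745, 0.054], [0.4739, 0.2095, 0.054], [0.4715, 0.2444, 0.054], [0.513, 0.1069, 0.054], [0.5106, 0.1418, 0.054], [0.5082, 0.1767, 0.054], [0.5058, 0.2117, 0.054], [0.5034, 0.2466, 0.054], [0.5459, 0.1092, 0.054], [0.5435, 0.1441, 0.054], [0.5411, 0.179, 0.054], [0.5387, 0.2139, 0.054], [0.5363, 0.2488, 0.054]]
meter [ 0.4303 -0.1937  0.0921] 0.0364
[[0.4752, -0.1896, 0.112]]
```

View pics/f2.png

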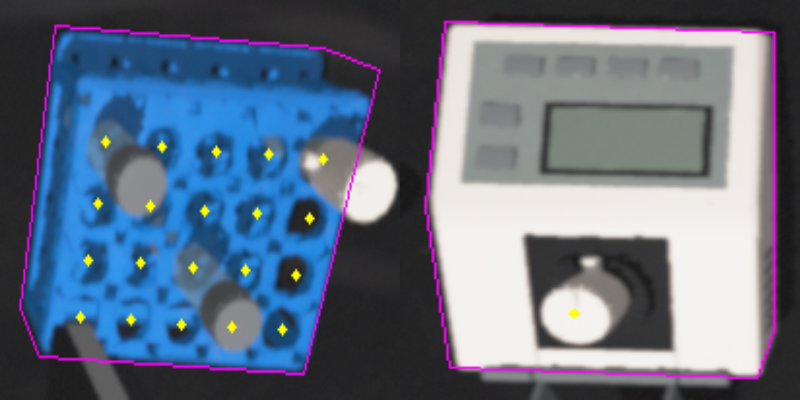

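Request:
step_arm(
  claw=[1,1,1,1,1],
  offset=[
    [0.12,0,-0.33],
    [0.24,0,-0.66],
    [0.36,0.3,-1],
    [0.36,0.5,-1],
    [0.36,0.7,-1],
  ],
  turn=[0,0,0,0,0],
)

```text
t: 4.65
tool_pos: [0.4753, -0.1796, 0.2031]
orientation: [0.706, -0.705, -0.044, 0.045]
wrist_force: [0.2, 0.2, 0.0]
gripper_width: 1.004
```

```bash
python3 - <<'E'
from h import *
plan([0.4755,-0.1896,0.088],1.571+.10)
p=snap('wrist','w3.png');spots(p,['blank_cap','notch','lid_hinge'])
for c in ([.4755,-.1896,.112],): print(proj(p,c))
E
```

```text
offset [-0.007  0.959 -0.084] tcp [ 0.4753 -0.1796  0.2031] t 4.65 zang 97.2 w 1.004 q6 -2.17 F [0.2 0.2 0. ]
turn 0.017
blank_cap [([0.4777, -0.1875, 0.1096], 0.81), ([0.4674, -0.3344, 0.0925], 0.74), ([0.5112, -0.0607, 0.0954], 0.64)]
notch [([0.4568, -0.1906, 0.085], 0.94)]
lid_hinge [([0.5204, -0.1857, 0.0743], 0.98), ([0.5883, -0.1792, 0.1477], 0.4)]
[[306.79626887 188.90501785]]
```

View pics/w3.png

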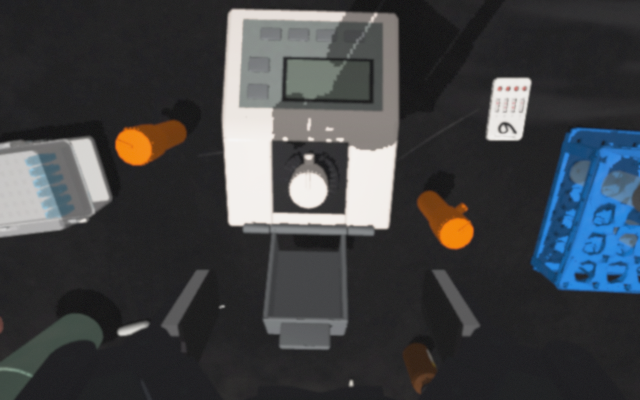

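Request:
step_arm(
  claw=[1,1,1,1,1],
  offset=[
    [0,0.2,-0.08],
    [0,0.45,-0.08],
    [0,0.7,-0.08],
    [0,0.95,-0.08],
    [0,0.95,-0.08],
  ],
  turn=[0,0,0,0,0],
)

```text
t: 5.35
tool_pos: [0.4747, -0.1873, 0.0891]
orientation: [0.707, -0.705, -0.044, 0.047]
wrist_force: [-0.3, 0.1, 0.9]
gripper_width: 0.997
```

Request:
step_arm(
  claw=[0,0,0,0,0],
  offset=[
    [0,0,0],
    [0,0,0],
    [0,0,0],
    [0,0,0],
    [0,0,0],
  ],
  turn=[0,0,0,0,0],
  grip_force=30,
)

```text
t: 5.85
tool_pos: [0.4768, -0.189, 0.0923]
orientation: [-0.705, 0.706, 0.045, -0.044]
wrist_force: [0.0, -0.3, -0.3]
gripper_width: 0.144
```

```bash
python3 - <<'E'
from h import *
plan([0.4755,-0.1896,0.19])
p=snap('side','s3.png');a=p['image'][180:310,220:380,::-1];cv2.imwrite('pics/s3c.png',cv2.resize(a,None,fx=4,fy=4,interpolation=cv2.INTER_CUBIC))
E
```

```text
offset [-0.01  -0.814 -0.004] tcp [ 0.4768 -0.189   0.0923] t 5.85 zang 97.3 w 0.144 q6 -2.19 F [ 0.  -0.3 -0.3]
```

View pics/s3c.png

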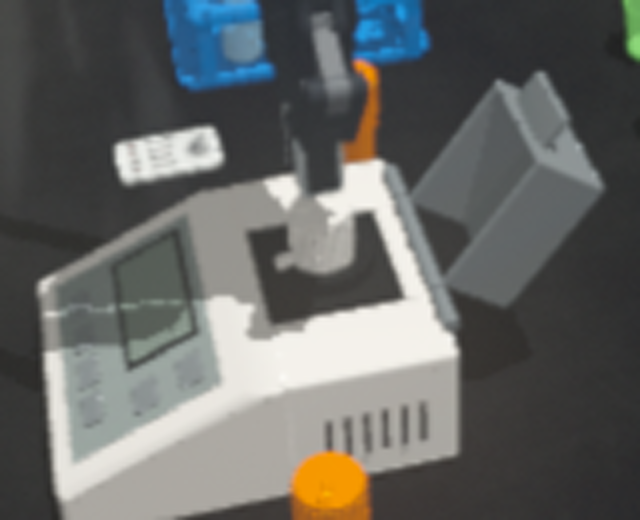

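```bash
python3 - <<'E'
from h import *
plan([0.4755,-0.1896,0.19])
p=snap('side');o=robot.get_obs()
im=p['image'].copy();R=Rq(o['orientation'])
for X,c in ((o['tool_pos'],(255,0,0)),([.4755,-.1896,.112],(0,255,0)),([.4755,-.1896,.085],(0,0,255)),(o['tool_pos']+R@[0,robot.pinch_z,0],(255,255,0))):
    u=proj(p,X)[0];print(u);cv2.circle(im,tuple(np.round(u).astype(int)),1,c,-1)
a=im[180:310,220:380,::-1];cv2.imwrite('pics/s4c.png',cv2.resize(a,None,fx=4,fy=4,interpolation=cv2.INTER_CUBIC))
p=snap('wrist','w4.png')
E
```

```text
offset [-0.009 -0.817 -0.005] tcp [ 0.4766 -0.1889  0.0919] t 5.9 zang 97.3 w 0.054 q6 -2.19 F [ 0.4  0.2 -0.2]
[300.21420313 239.67834783]
[299.18450676 231.9044368 ]
[299.93265744 242.5740835 ]
[299.69642946 232.260804  ]
```

View pics/s4c.png

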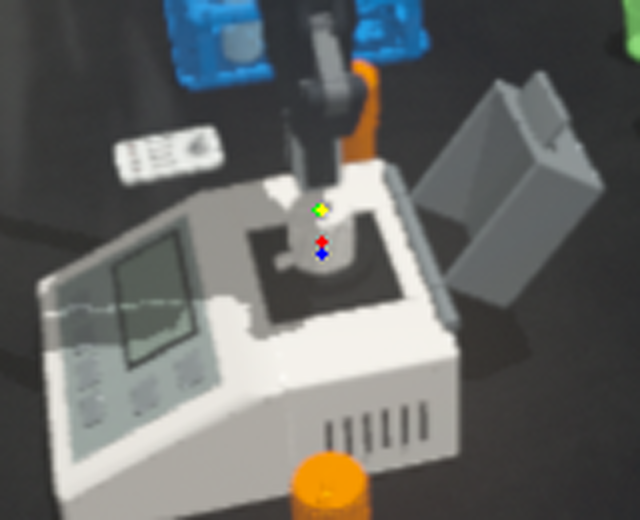

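View pics/w4.png

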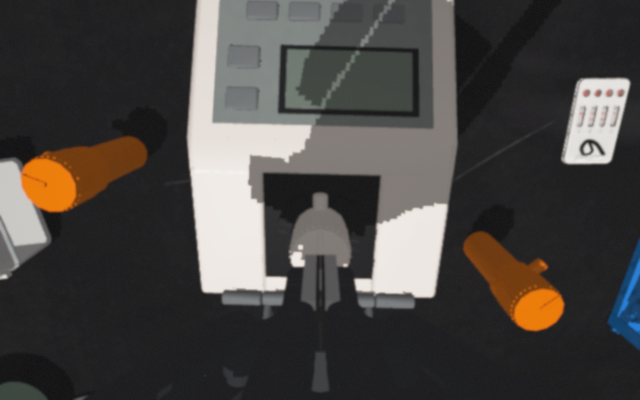

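```bash
python3 - <<'E'
from h import *
p=snap('wrist');q=snap('side');r=snap('scene');o=robot.get_obs();R=Rq(o['orientation']);print(o['gripper_width'],o['tool_pos'],o['qpos'].round(3))
for k in (0,-.0187,-.03,-.04,-.05): print(k,[proj(x,o['tool_pos']+R@[0,k,0]).round(1).tolist() for x in (p,q,r)])
def crop(x,c,s,h): 
    c=np.round(c[0]).astype(int);a=x['image'][c[1]-s:c[1]+s,c[0]-s:c[0]+s,::-1].copy();return cv2.resize(a,(h,h),interpolation=cv2.INTER_CUBIC)
T=o['tool_pos'][None]
cv2.imwrite('pics/cmp.png',np.hstack([crop(p,proj(p,T),60,390),crop(r,proj(r,T),30,390)]))
E
```

```text
-0.002124316334324659 [ 0.47629443 -0.18877582  0.09125093] [-0.488  0.048  1.619  0.     1.475 -2.186]
0 [[[319.4, 238.9]], [[300.1, 239.8]], [[341.6, 249.0]]]
-0.0187 [[[319.3, 254.9]], [[299.6, 232.4]], [[341.9, 244.8]]]
-0.03 [[[319.2, 266.1]], [[299.3, 227.8]], [[342.0, 242.2]]]
-0.04 [[[319.2, 277.3]], [[299.0, 223.7]], [[342.1, 239.8]]]
-0.05 [[[319.1, 289.9]], [[298.7, 219.5]], [[342.2, 237.5]]]
```

View pics/cmp.png

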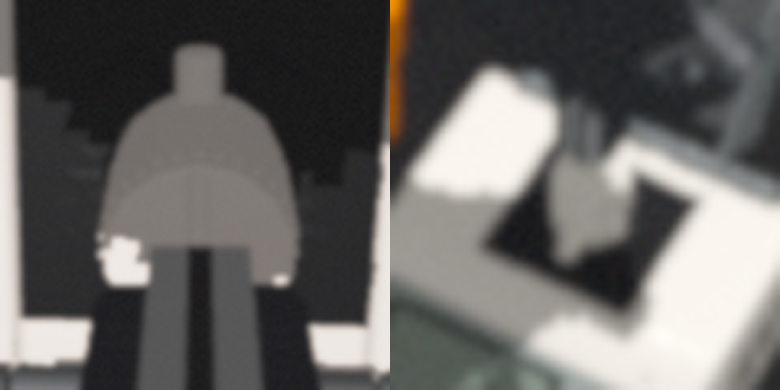

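The close-up shows the fingers shut above the cap, so the real fingertips sit behind the reported TCP. I'll lift clear and measure the actual tip.

Request:
step_arm(
  claw=[0,0,0],
  offset=[
    [0,-0.3,0],
    [0,-0.6,0],
    [0,-0.6,0],
  ],
  turn=[0,0,0],
)

```text
t: 6.45
tool_pos: [0.4794, -0.1904, 0.1696]
orientation: [-0.704, 0.708, 0.048, -0.041]
wrist_force: [0.5, -0.6, 1.5]
gripper_width: -0.003
```

```bash
python3 - <<'E'
from h import *
ps=[snap(n) for n in('wrist','side','scene')];o=robot.get_obs();R=Rq(o['orientation']);print(o['gripper_width'],o['tool_pos'],o['t'])
out=[]
for p,s in zip(ps,(70,45,35)):
    c=np.round(proj(p,o['tool_pos'])[0]).astype(int);print(c)
    im=p['image'].copy()
    a=im[c[1]-s:c[1]+s,c[0]-s:c[0]+s,::-1];f=266/(2*s);a=cv2.resize(a,(266,266),interpolation=cv2.INTER_CUBIC)
    for k,col in ((0,(0,0,255)),(-.0187,(0,255,255)),(-.04,(0,255,0)),(-.0727,(255,0,255))):
        u=(proj(p,o['tool_pos']+R@[0,k,0])[0]-c+s+.5)*f
        if 0<u[1]<266: cv2.circle(a,tuple(u.astype(int)),2,col,-1)
    out.append(a)
cv2.imwrite('pics/tip.png',np.hstack(out))
E
```

```text
0.00033556165412577195 [ 0.47617419 -0.1886874   0.16296754] 6.6
[323 229]
[298 210]
[342 232]
```

View pics/tip.png

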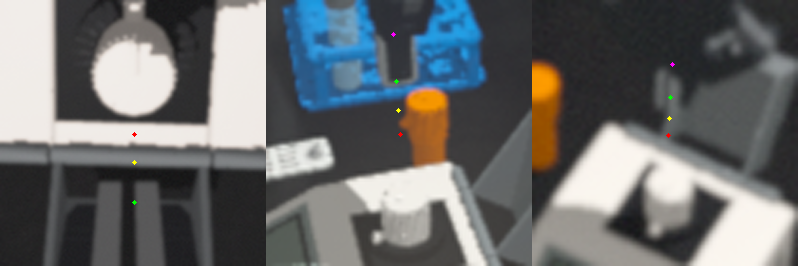

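```bash
python3 - <<'E'
from h import *
ps={n:snap(n) for n in('wrist','side','scene')};o=robot.get_obs();T=o['tool_pos'];print(T)
f=266/140;us=[(94/f-70+323,182/f-70+229),(120/f-70+323,182/f-70+229),(136/f-70+323,182/f-70+229),(160/f-70+323,182/f-70+229)]
for z in(.17,.18,.19,.2,.21): print(z,(ray_z(ps['wrist'],us,z)-T)[:,:2].round(4).tolist(), (ray_z(ps['side'],[(297.7,192.6)],z)-T)[:,:2].round(4).tolist())
E
```

```text
[ 0.47548861 -0.18835667  0.16156363]
0.17 [[0.0076, -0.0085], [0.0067, -0.0012], [0.0061, 0.0032], [0.0053, 0.0099]] [[0.0051, 0.0462]]
0.18 [[0.0024, -0.0086], [0.0015, -0.0018], [0.001, 0.0024], [0.0002, 0.0087]] [[0.0042, 0.0314]]
0.19 [[-0.0028, -0.0087], [-0.0037, -0.0023], [-0.0042, 0.0016], [-0.0049, 0.0076]] [[0.0033, 0.0165]]
0.2 [[-0.0081, -0.0089], [-0.0088, -0.0029], [-0.0093, 0.0008], [-0.01, 0.0064]] [[0.0024, 0.0017]]
0.21 [[-0.0133, -0.009], [-0.014, -0.0034], [-0.0145, 0.0], [-0.0151, 0.0052]] [[0.0015, -0.0131]]
```

Request:
step_arm(
  claw=[1,1,1,1,1],
  offset=[
    [0,0,0],
    [0,0,0],
    [0,0.2,0],
    [0,0.4,0],
    [0,0.4,0],
  ],
  turn=[0,0,0,0,0],
)

```text
t: 7.25
tool_pos: [0.4738, -0.1874, 0.1112]
orientation: [0.707, -0.704, -0.042, 0.048]
wrist_force: [-0.3, 0.2, 0.3]
gripper_width: 0.85
```

Request:
step_arm(
  claw=[1,1,1,1],
  offset=[
    [0,0.2,0],
    [0,0.35,0],
    [0,0.45,0],
    [0,0.45,0],
  ],
  turn=[0,0,0,0],
)

```text
t: 7.65
tool_pos: [0.4754, -0.1883, 0.0601]
orientation: [0.706, -0.705, -0.044, 0.046]
wrist_force: [0.2, 0.2, -0.1]
gripper_width: 0.998
```

```bash
python3 - <<'E'
from h import *
p=snap('wrist');q=snap('side');plan([.4765,-.189,.047])
cv2.imwrite('pics/d1.png',np.hstack([cv2.resize(p['image'][150:390,160:480,::-1],(480,360)),cv2.resize(q['image'][180:280,250:338,::-1],(317,360),interpolation=cv2.INTER_CUBIC)]))
E
```

```text
offset [-0.003  0.127  0.001] tcp [ 0.4769 -0.189   0.0622] t 7.75 zang 97.3 w 0.997 q6 -2.19 F [-0.6 -0.  -0.1]
```

View pics/d1.png

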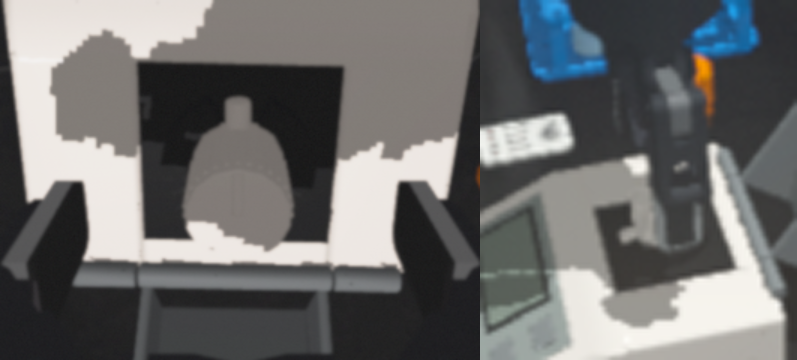

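Request:
step_arm(
  claw=[1,1,0.5,0.2,0.2],
  offset=[
    [0,0.06,0],
    [0,0.13,0],
    [0,0.13,0],
    [0,0.13,0],
    [0,0.13,0],
  ],
  turn=[0,0,0,0,0],
  grip_force=30,
)

```text
t: 8.25
tool_pos: [0.4765, -0.1889, 0.0461]
orientation: [-0.706, 0.706, 0.045, -0.045]
wrist_force: [-1.8, 0.6, 15.3]
gripper_width: 0.518
```

```bash
python3 - <<'E'
from h import *
p=snap('wrist');q=snap('side');plan([.4765,-.189,.047])
cv2.imwrite('pics/d2.png',np.hstack([cv2.resize(p['image'][150:390,160:480,::-1],(480,360)),cv2.resize(q['image'][180:280,250:338,::-1],(317,360),interpolation=cv2.INTER_CUBIC)]))
E
```

```text
offset [-0.01   0.008  0.   ] tcp [ 0.4776 -0.1889  0.048 ] t 8.35 zang 97.3 w 0.343 q6 -2.19 F [-2.5  2.4  3.6]
```

View pics/d2.png

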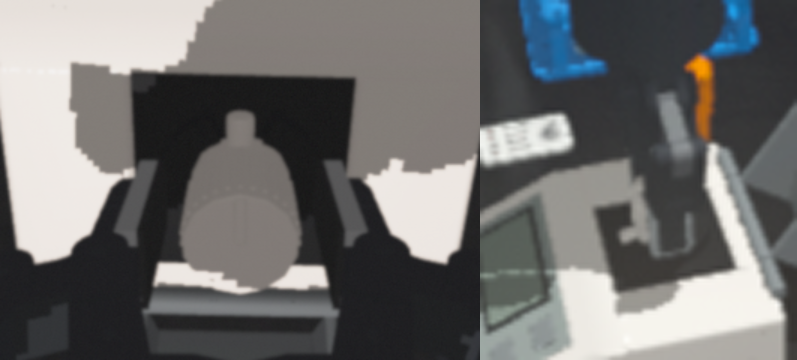

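Request:
step_arm(
  claw=[0,0,0],
  offset=[
    [0,0,0],
    [0,0,0],
    [0,0,0],
  ],
  turn=[0,0,0],
)

```text
t: 8.65
tool_pos: [0.4778, -0.1891, 0.0479]
orientation: [-0.705, 0.706, 0.046, -0.044]
wrist_force: [-0.2, 0.6, 5.3]
gripper_width: 0.336
```

```bash
python3 - <<'E'
from h import *
p=snap('wrist');q=snap('side');plan([.4765,-.189,.047])
cv2.imwrite('pics/d3.png',np.hstack([cv2.resize(p['image'][150:390,160:480,::-1],(480,360)),cv2.resize(q['image'][180:280,250:338,::-1],(317,360),interpolation=cv2.INTER_CUBIC)]))
E
```

```text
offset [-0.01   0.008  0.002] tcp [ 0.4778 -0.1891  0.0479] t 8.75 zang 97.3 w 0.343 q6 -2.19 F [-0.6  2.2  5.7]
```

View pics/d3.png

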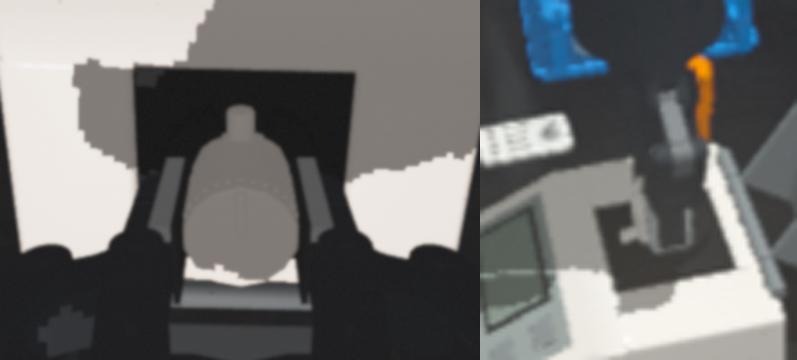

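Request:
step_arm(
  claw=[0,0,0,0,0],
  offset=[
    [0,-0.1,0],
    [0,-0.3,0],
    [0,-0.6,0],
    [0,-0.9,0],
    [0,-1,0],
  ],
  turn=[0,0,0,0,0],
  grip_force=40,
)

```text
t: 9.25
tool_pos: [0.4783, -0.1899, 0.171]
orientation: [-0.704, 0.707, 0.047, -0.043]
wrist_force: [0.2, 0.3, -0.5]
gripper_width: 0.343
```

```bash
python3 - <<'E'
from h import *
q=snap('side');plan([.5459,.1092,.175])
cv2.imwrite('pics/d4.png',cv2.resize(q['image'][130:300,220:390,::-1],(600,600),interpolation=cv2.INTER_CUBIC))
E
```

```text
offset [ 0.874 -0.037  2.402] tcp [ 0.4785 -0.19    0.1713] t 9.3 zang 97.3 w 0.338 q6 -2.19 F [ 1.1 -0.3  1.5]
```

View pics/d4.png

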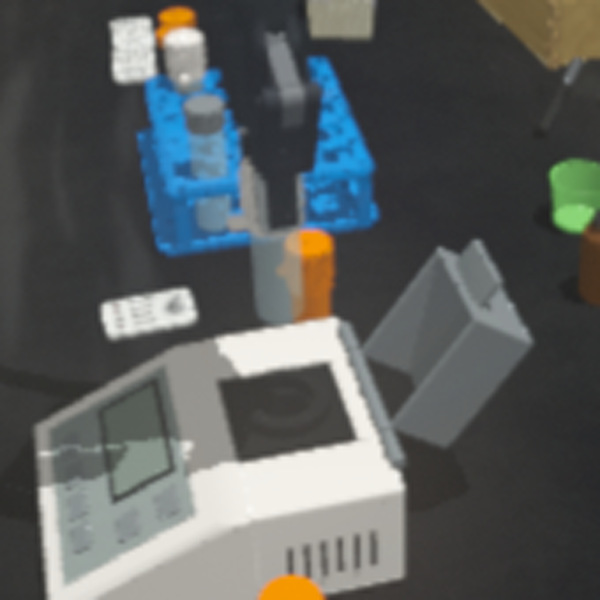

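Request:
step_arm(
  claw=[0,0,0],
  offset=[
    [0.1,0,0.27],
    [0.2,0,0.54],
    [0.29,0,0.8],
  ],
  turn=[0,0,0],
)

```text
t: 9.6
tool_pos: [0.4978, -0.088, 0.1639]
orientation: [0.706, -0.705, -0.044, 0.046]
wrist_force: [0.7, 0.1, -0.9]
gripper_width: 0.338
```

Request:
step_arm(
  claw=[0,0,0],
  offset=[
    [0.1,0,0.27],
    [0.2,0,0.54],
    [0.29,0,0.8],
  ],
  turn=[0,0,0],
)

```text
t: 9.9
tool_pos: [0.5201, 0.012, 0.1637]
orientation: [0.706, -0.705, -0.044, 0.046]
wrist_force: [0.2, -0.9, -0.1]
gripper_width: 0.336
```

Request:
step_arm(
  claw=[0,0,0,0,0],
  offset=[
    [0.1,0,0.27],
    [0.2,0,0.54],
    [0.28,0,0.7],
    [0.29,0,0.8],
    [0.29,0,0.8],
  ],
  turn=[0,0,0,0,0],
)

```text
t: 10.4
tool_pos: [0.5423, 0.1111, 0.1642]
orientation: [-0.706, 0.706, 0.045, -0.047]
wrist_force: [0.1, -0.3, 0.1]
gripper_width: 0.337
```

```bash
cat > over.py <<'E'
from fit import *
def overlay(f,rack=[.4828,.175,.0687],hole=(.0585,-.07),dz=-.028):
    o=robot.get_obs();T=o['tool_pos'];im=[]
    H=tf(rack,np.array([[hole[0]+a*.0145,hole[1]+b*.0145,.054] for a,b in((-1,-1),(1,-1),(1,1),(-1,1))]))
    for n in('wrist','side','scene'):
        p=snap(n);a=p['image'].copy();c=np.round(proj(p,[T[0],T[1],.054+.03])[0]).astype(int)
        s={'wrist':80,'side':40,'scene':35}[n]
        y0=min(max(c[1]-s,0),400-2*s);x0=min(max(c[0]-s,0),640-2*s);f2=266/(2*s)
        b=cv2.resize(a[y0:y0+2*s,x0:x0+2*s,::-1],(266,266),interpolation=cv2.INTER_CUBIC)
        g=lambda X:np.round((proj(p,X)-[x0,y0]+.5)*f2).astype(int)
        cv2.polylines(b,[g(H)],True,(255,0,255),1)
        th=np.linspace(0,2*np.pi,40);C=np.c_[T[0]+.0125*np.cos(th),T[1]+.0125*np.sin(th),0*th+T[2]+dz]
        cv2.polylines(b,[g(C)],True,(0,255,255),1)
        im.append(b)
    cv2.imwrite('pics/'+f,np.hstack(im))
E
python3 - <<'E'
from over import *
plan([.5459,.1092,.09]);overlay('o1.png')
E
```

```text
offset [ 0.03   0.618 -0.02 ] tcp [0.5423 0.1111 0.1642] t 10.4 zang 97.4 w 0.337 q6 -1.6 F [ 0.1 -0.3  0.1]
```

View pics/o1.png

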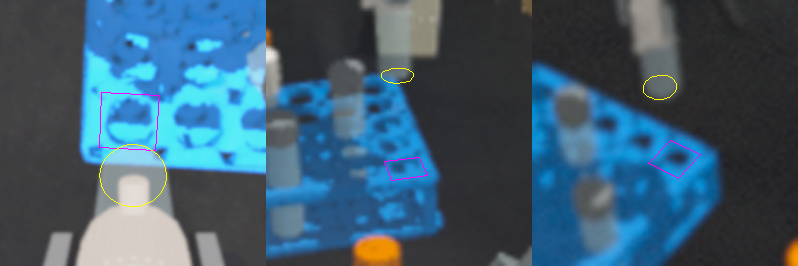

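Request:
step_arm(
  claw=[0,0,0,0],
  offset=[
    [0.03,0.2,-0.02],
    [0.03,0.4,-0.02],
    [0.03,0.6,-0.02],
    [0.03,0.6,-0.02],
  ],
  turn=[0,0,0,0],
)

```text
t: 10.95
tool_pos: [0.5441, 0.1065, 0.0896]
orientation: [-0.706, 0.706, 0.041, -0.047]
wrist_force: [0.1, 0.4, -0.6]
gripper_width: 0.339
```

```bash
python3 - <<'E'
from over import *
plan([.5459,.1092,.035]);overlay('o2.png')
E
```

```text
offset [0.022 0.455 0.02 ] tcp [0.5441 0.1065 0.0896] t 10.95 zang 97.2 w 0.339 q6 -1.6 F [ 0.1  0.4 -0.6]
```

View pics/o2.png

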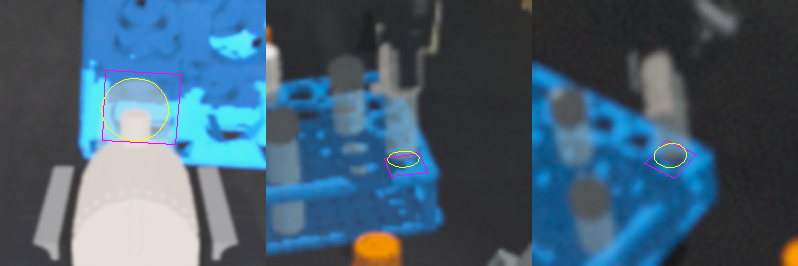

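Request:
step_arm(
  claw=[0,0,0],
  offset=[
    [0.01,0.06,0.02],
    [0.01,0.15,0.02],
    [0.01,0.15,0.02],
  ],
  turn=[0,0,0],
)

```text
t: 11.4
tool_pos: [0.547, 0.1107, 0.0741]
orientation: [-0.706, 0.706, 0.044, -0.046]
wrist_force: [-0.4, -0.0, -1.9]
gripper_width: 0.342
```

```bash
python3 - <<'E'
from over import *
plan([.5459,.1092,.035]);overlay('o3.png')
E
```

```text
offset [-0.01   0.326 -0.012] tcp [0.547  0.1107 0.0741] t 11.4 zang 97.3 w 0.342 q6 -1.6 F [-0.4 -0.  -1.9]
```

View pics/o3.png

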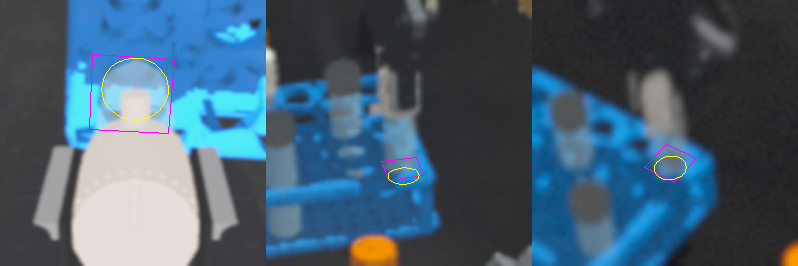

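Request:
step_arm(
  claw=[0,0,0,0],
  offset=[
    [0,0.12,0],
    [0,0.22,0],
    [0,0.31,0],
    [0,0.31,0],
  ],
  turn=[0,0,0,0],
)

```text
t: 11.95
tool_pos: [0.5467, 0.1106, 0.0361]
orientation: [-0.706, 0.706, 0.044, -0.046]
wrist_force: [0.4, -0.6, 0.1]
gripper_width: 0.334
```

```bash
python3 - <<'E'
from over import *
plan([.5459,.1092,.035]);overlay('o4.png')
E
```

```text
offset [-0.008  0.009 -0.011] tcp [0.5467 0.1106 0.0361] t 11.95 zang 97.3 w 0.334 q6 -1.6 F [ 0.4 -0.6  0.1]
```

View pics/o4.png

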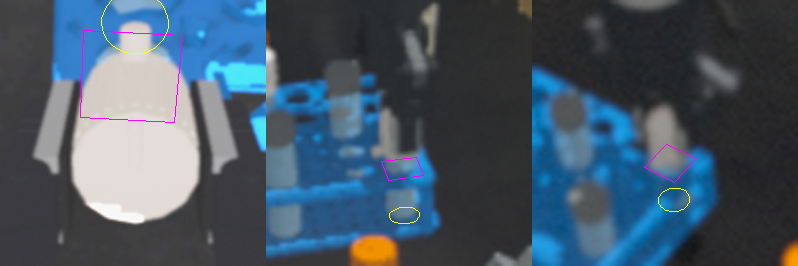

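Request:
step_arm(
  claw=[0.6,0.6,0.6,0.6,0.6],
  offset=[
    [0,0,0],
    [0,0,0],
    [0,0,0],
    [0,-0.2,0],
    [0,-0.5,0],
  ],
  turn=[0,0,0,0,0],
)

```text
t: 12.6
tool_pos: [0.5459, 0.1105, 0.0963]
orientation: [-0.706, 0.706, 0.043, -0.047]
wrist_force: [-0.7, 0.1, 0.7]
gripper_width: 0.599
```

Request:
step_arm(
  claw=[0.6,0.6,0.6,0.6],
  offset=[
    [0,-0.4,0],
    [0,-0.8,0],
    [0,-1,0],
    [0,-1,0],
  ],
  turn=[0,0,0,0],
)

```text
t: 13.0
tool_pos: [0.5507, 0.111, 0.225]
orientation: [0.706, -0.705, -0.049, 0.041]
wrist_force: [0.3, -0.2, 0.7]
gripper_width: 0.602
```

```bash
python3 - <<'E'
from h import *
q=snap('side');p=snap('wrist','w5.png');r=snap('scene');plan([.44,.242,.2])
cv2.imwrite('pics/e1.png',np.hstack([cv2.resize(q['image'][120:220,240:350,::-1],(440,400),interpolation=cv2.INTER_CUBIC),cv2.resize(r['image'][160:250,195:294,::-1],(360,400),interpolation=cv2.INTER_CUBIC)]))
for x in (p,q,r): spots(x,['blank_cap','sample_cap'])
E
```

```text
offset [-0.749  0.145  1.199] tcp [0.5475 0.1107 0.2172] t 13.15 zang 97.3 w 0.599 q6 -1.6 F [-0.4  0.1 -0.2]
blank_cap [([0.5088, -0.0618, 0.097], 0.8), ([0.5482, 0.1113, 0.098], 0.67)]
sample_cap [([0.4392, 0.2388, 0.098], 0.68), ([0.5089, 0.1767, 0.0042], 0.48)]
blank_cap [([0.5435, 0.1133, 0.0974], 0.87), ([0.4644, -0.3322, 0.0899], 0.76), ([0.5053, -0.0567, 0.0925], 0.74)]
sample_cap [([0.5112, 0.1757, 0.0034], 0.62), ([0.4405, 0.2356, 0.1009], 0.58)]
blank_cap [([0.5436, 0.1133, 0.0971], 0.61), ([0.4557, -0.1889, 0.0832], 0.58), ([0.4629, -0.3347, 0.0917], 0.56), ([0.5081, -0.0539, 0.0918], 0.5)]
sample_cap [([0.4403, 0.242, 0.0999], 0.53)]
```

View pics/e1.png

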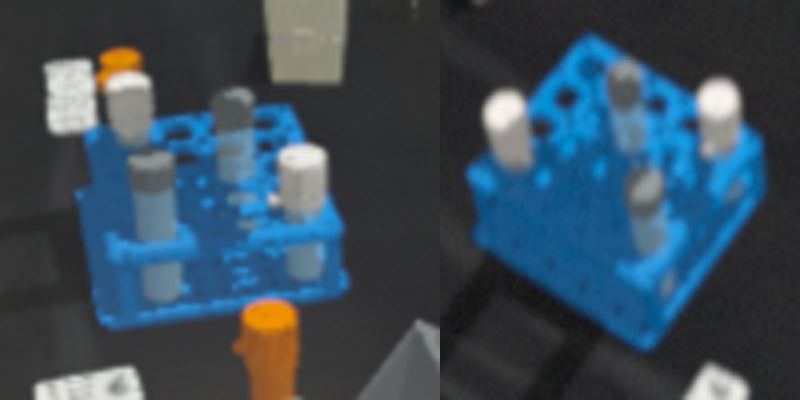

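View pics/w5.png

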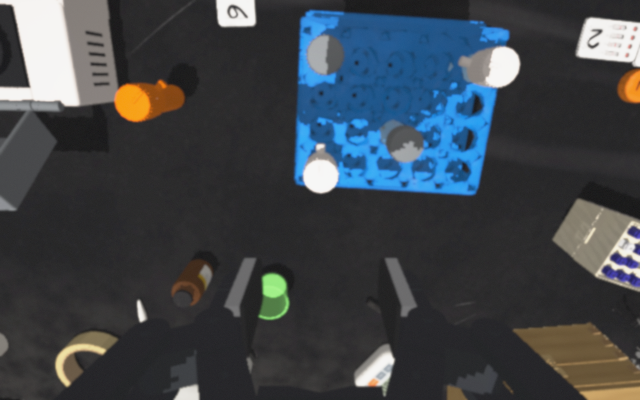

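Request:
step_arm(
  claw=[1,1,1,1,1],
  offset=[
    [-0.25,0,0.33],
    [-0.5,0,0.66],
    [-0.75,0,1],
    [-0.75,0,1],
    [-0.75,0,1],
  ],
  turn=[-0.08,-0.16,-0.24,-0.26,-0.26],
)

```text
t: 13.95
tool_pos: [0.4426, 0.2193, 0.2185]
orientation: [-0.682, 0.682, 0.188, -0.188]
wrist_force: [-0.7, -0.7, -0.2]
gripper_width: 1.002
```

```bash
python3 - <<'E'
from h import *
p=snap('wrist','w6.png');plan([.4395,.2418,.1])
spots(p,['sample_cap','sample_vial'])
u=proj(p,[.4395,.2418,.099])[0];print(u)
E
```

```text
offset [0.072 0.986 0.183] tcp [0.4433 0.2186 0.2184] t 14.0 zang 120.7 w 1.003 q6 -1.76 F [-0.4  0.2  0.2]
sample_cap [([0.4413, 0.2425, 0.0998], 0.59)]
sample_vial []
[343.27347097 189.84587181]
```

View pics/w6.png

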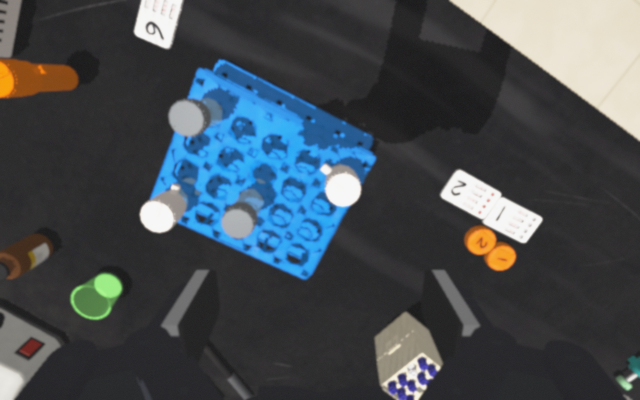

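```bash
cat > pin.py <<'E'
from h import *
def pinview(p,c,f,zb=.007,s=32,angs=(45,55,65,75,85),size=390):
    # cap centre from white top
    u=proj(p,[c[0],c[1],zb+.092])[0]
    x0,y0=(np.round(u)-s).astype(int);k=size/(2*s)
    a=cv2.resize(p['image'][y0:y0+2*s,x0:x0+2*s,::-1],(size,size),interpolation=cv2.INTER_CUBIC);b=a.copy()
    g=lambda X:tuple(np.round((proj(p,X)[0]-[x0,y0]+.5)*k).astype(int))
    th=np.linspace(0,2*np.pi,60)
    for r,z in((.015,.092),(.0125,.058)):
        cv2.polylines(b,[np.array([g([c[0]+r*np.cos(t),c[1]+r*np.sin(t),zb+z]) for t in th])],True,(0,255,0),1)
    for i,an in enumerate(angs):
        t=np.radians(an)
        cv2.circle(b,g([c[0]-.023*np.cos(t),c[1]-.023*np.sin(t),zb+.062]),3,(0,60*i,255),-1)
        cv2.line(b,g([c[0],c[1],zb+.092]),g([c[0]-.013*np.cos(t),c[1]-.013*np.sin(t),zb+.092]),(0,60*i,255),1)
    cv2.imwrite('pics/'+f,np.hstack([a,b]))
E
python3 - <<'E'
from pin import *
p=snap('wrist');pinview(p,[.4400,.2422],'pin1.png')
E
```

```text
(no output)
```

View pics/pin1.png

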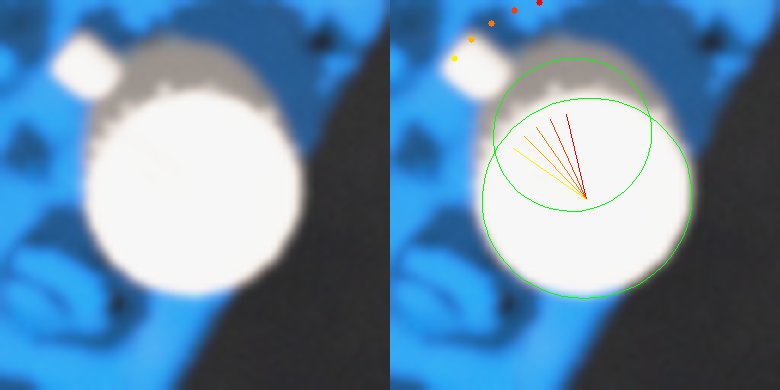

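```bash
cat >> pin.py <<'E'
from scipy.optimize import minimize
def vmask(p,c,zb,s=45):
    hsv=cv2.cvtColor(p['image'],cv2.COLOR_RGB2HSV);u=np.round(proj(p,[c[0],c[1],zb+.085])[0]).astype(int)
    m=((hsv[...,2]>95)&(hsv[...,1]<75)).astype(np.uint8)
    w=np.zeros_like(m);w[max(u[1]-s,0):u[1]+s,max(u[0]-s,0):u[0]+s]=1
    n,l,st,ce=cv2.connectedComponentsWithStats(m&w,connectivity=4);k=l[u[1],u[0]];return l==k
def rend(p,v,zb,S=4):
    x,y,t=v;im=np.zeros((400*S,640*S),np.uint8)
    th=np.linspace(0,2*np.pi,48);cy=np.array([[x+.015*np.cos(a),y+.015*np.sin(a),zb+z] for z in(.058,.092) for a in th])
    d=-np.array([np.cos(t),np.sin(t),0]);n=np.array([-d[1],d[0],0])
    pi=np.array([np.array([x,y,zb+.062])+d*r+.004*(np.cos(a)*n+np.sin(a)*np.array([0,0,1])) for r in(.008,.023) for a in th])
    for P in(cy,pi):
        h=cv2.convexHull(proj(p,P).astype(np.float32))[:,0];cv2.fillConvexPoly(im,np.round(((h+.5)*S-.5)*16).astype(np.int32),1,cv2.LINE_8,4)
    return cv2.resize(im.astype(np.float32),(640,400),interpolation=cv2.INTER_AREA)
def fitv(p,v0,zb,f=None):
    m=vmask(p,v0,zb).astype(np.float32)
    c=lambda v:np.abs(rend(p,v,zb)-m).sum()/m.sum()
    best=None
    for a in np.radians([-30,0,30]):
        w=[v0[0],v0[1],v0[2]+a]
        r=minimize(c,w,method='Nelder-Mead',options=dict(initial_simplex=np.array(w)+np.array([[0,0,0],[.004,0,0],[0,.004,0],[0,0,.3]]),maxiter=120,xatol=1e-4))
        if best is None or r.fun<best.fun: best=r
    if f:
        u=np.round(proj(p,[v0[0],v0[1],zb+.085])[0]).astype(int);s=45;q=p['image'].copy();e=(rend(p,best.x,zb)>.5).astype(np.uint8)
        cs,_=cv2.findContours(e,cv2.RETR_EXTERNAL,cv2.CHAIN_APPROX_NONE);a=np.zeros_like(q)
        cv2.drawContours(q,cs,-1,(255,0,255),1);b=p['image'].copy();b[m>0]=[255,0,0]
        k=lambda z:cv2.resize(z[u[1]-s:u[1]+s,u[0]-s:u[0]+s,::-1],(390,390),interpolation=cv2.INTER_NEAREST)
        cv2.imwrite('pics/'+f,np.hstack([k(q),k(b)]))
    print(best.x[:2].round(4),'yaw deg',np.degrees(best.x[2]).round(1),'cost',round(best.fun,3),'area',m.sum())
    return best.x
E
python3 - <<'E'
from pin import *
p=snap('wrist')
fitv(p,[.44,.242,np.radians(80)],.007,'fv1.png')
fitv(p,[.546,.1105,np.radians(6)],.007,'fv2.png')
cv2.imwrite('pics/fv.png',np.vstack([cv2.imread('pics/fv1.png'),cv2.imread('pics/fv2.png')])[::1][:,:780]) if 0 else None
E
```

```text
[0.4398 0.2421] yaw deg 82.4 cost 0.062 area 1314.0
[0.5479 0.1109] yaw deg 6.3 cost 0.058 area 1514.0
```

View pics/fv1.png

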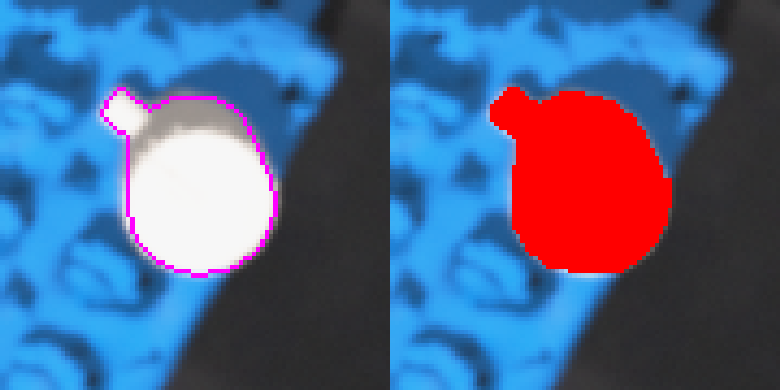

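View pics/fv2.png

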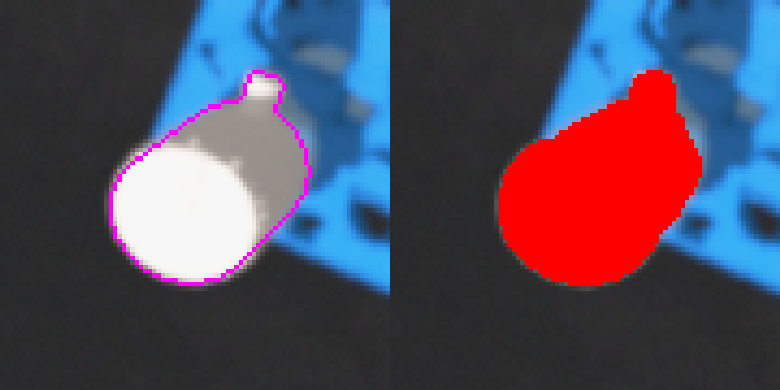

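Request:
step_arm(
  claw=[0.75,0.75,0.75,0.75],
  offset=[
    [0.07,0.2,0.18],
    [0.07,0.45,0.18],
    [0.07,0.7,0.18],
    [0.07,0.7,0.18],
  ],
  turn=[0,0,0,0],
)

```text
t: 14.6
tool_pos: [0.4371, 0.2393, 0.1292]
orientation: [-0.682, 0.682, 0.183, -0.19]
wrist_force: [-0.9, -0.7, -0.5]
gripper_width: 0.75
```

```bash
python3 - <<'E'
from pin import *
p=snap('wrist','w7.png');plan([.4398,.2421,.036])
try: fitv(p,[.44,.242,np.radians(80)],.007)
except Exception as e: print(e)
E
```

```text
offset [0.022 0.802 0.01 ] tcp [0.4387 0.24   0.1322] t 14.65 zang 120.6 w 0.751 q6 -1.72 F [0.1 0.6 0.6]
[0.4396 0.2419] yaw deg 82.8 cost 0.041 area 2426.0
```

View pics/w7.png

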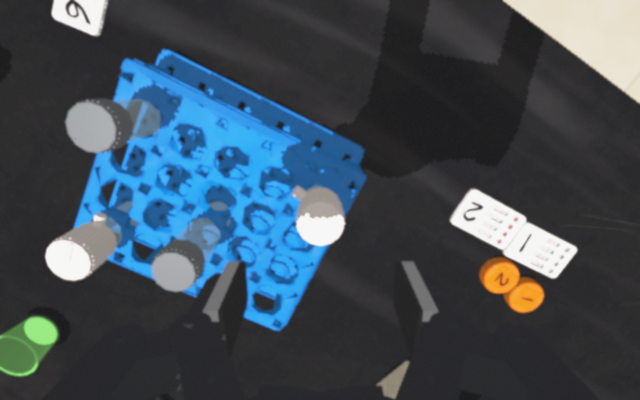

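Request:
step_arm(
  claw=[0.75,0.75,0.75,0.75,0.75],
  offset=[
    [0.02,0.2,0.01],
    [0.02,0.4,0.01],
    [0.02,0.6,0.01],
    [0.02,0.8,0.01],
    [0.02,0.8,0.01],
  ],
  turn=[0,0,0,0,0],
)

```text
t: 15.15
tool_pos: [0.4403, 0.2425, 0.0371]
orientation: [-0.682, 0.682, 0.185, -0.188]
wrist_force: [-1.0, 1.2, -1.0]
gripper_width: 0.749
```

Request:
step_arm(
  claw=[0.2,0,0,0,0],
  offset=[
    [0,0,0],
    [0,0,0],
    [0,0,0],
    [0,0,0],
    [0,0,0],
  ],
  turn=[0,0,0,0,0],
  grip_force=40,
)

```text
t: 15.65
tool_pos: [0.4433, 0.2441, 0.0414]
orientation: [0.682, -0.682, -0.189, 0.185]
wrist_force: [0.3, 0.1, 6.3]
gripper_width: 0.338
```

```bash
python3 - <<'E'
from pin import *
p=snap('wrist','w8.png');plan([.4398,.2421,.036])
E
```

```text
offset [-0.034  0.044  0.   ] tcp [0.4433 0.2441 0.0414] t 15.7 zang 120.7 w 0.334 q6 -1.71 F [ 0.3 -1.9  6.7]
```

View pics/w8.png

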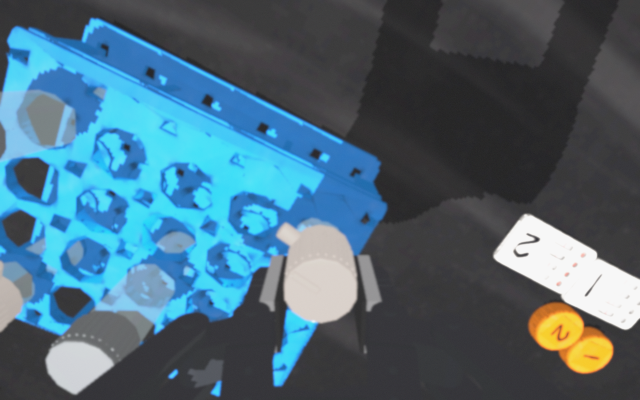

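Request:
step_arm(
  claw=[0,0,0,0,0],
  offset=[
    [0,-0.15,0],
    [0,-0.4,0],
    [0,-0.7,0],
    [0,-1,0],
    [0,-1,0],
  ],
  turn=[0,0,0,0,0],
)

```text
t: 16.2
tool_pos: [0.4446, 0.245, 0.1657]
orientation: [0.683, -0.681, -0.192, 0.183]
wrist_force: [-0.2, 0.0, -0.6]
gripper_width: 0.334
```

```bash
python3 - <<'E'
from pin import *
p=snap('wrist','w9.png');q=snap('side');r=snap('scene');plan([.478,-.189,.19]);o=robot.get_obs();T=o['tool_pos']
for pp in (p,):
  for dz in (.028,.034): fitv(pp,[T[0],T[1],np.radians(82)],T[2]-dz,'fv3.png')
cv2.imwrite('pics/e2.png',np.hstack([cv2.resize(q['image'][100:200,220:320,::-1],(400,400),interpolation=cv2.INTER_CUBIC),cv2.resize(r['image'][140:230,180:270,::-1],(400,400),interpolation=cv2.INTER_CUBIC)]))
E
```

```text
offset [-1.574 -0.265 -3.256] tcp [0.4409 0.2434 0.1582] t 16.35 zang 120.7 w 0.331 q6 -1.71 F [-0.  0. -1.]
[0.4406 0.2436] yaw deg 192.4 cost 0.127 area 5585.0
[0.4442 0.246 ] yaw deg 82.2 cost 0.078 area 5969.0
```

View pics/e2.png

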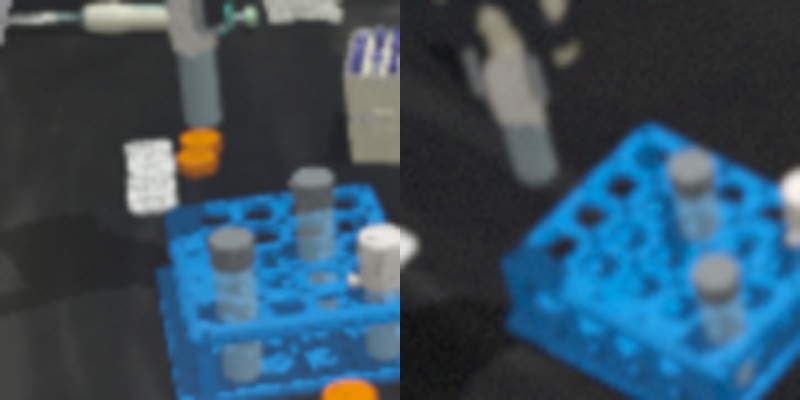

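View pics/fv3.png

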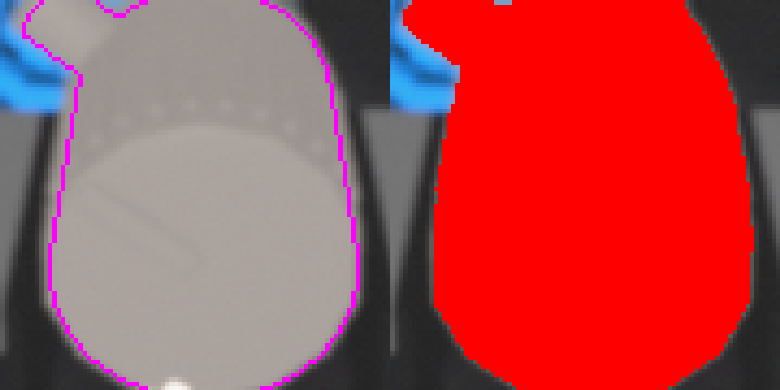

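Request:
step_arm(
  claw=[0,0,0,0],
  offset=[
    [0,-0.26,0],
    [-0.16,-0.26,-0.33],
    [-0.32,-0.26,-0.66],
    [-0.47,-0.26,-0.98],
  ],
  turn=[0,0,0,0],
)

```text
t: 16.75
tool_pos: [0.4516, 0.1123, 0.1877]
orientation: [0.682, -0.682, -0.186, 0.189]
wrist_force: [1.4, 0.4, -1.0]
gripper_width: 0.334
```

Request:
step_arm(
  claw=[0,0,0],
  offset=[
    [-0.16,0,-0.33],
    [-0.32,0,-0.66],
    [-0.47,0,-0.98],
  ],
  turn=[0,0,0],
)

```text
t: 17.05
tool_pos: [0.463, -0.0179, 0.1875]
orientation: [0.682, -0.681, -0.186, 0.188]
wrist_force: [0.6, -0.3, -0.4]
gripper_width: 0.333
```

Request:
step_arm(
  claw=[0,0,0,0,0],
  offset=[
    [-0.16,0,-0.33],
    [-0.32,0,-0.66],
    [-0.47,0,-0.98],
    [-0.47,0,-0.98],
    [-0.47,0,-0.98],
  ],
  turn=[0.08,0.16,0.25,0.34,0.43],
)

```text
t: 17.55
tool_pos: [0.4745, -0.1474, 0.1869]
orientation: [0.706, -0.704, 0.054, -0.051]
wrist_force: [0.4, 0.2, -0.4]
gripper_width: 0.331
```

Request:
step_arm(
  claw=[0,0,0,0,0],
  offset=[
    [0,0,0],
    [0,0,0],
    [0,0,0],
    [0,0,0],
    [0,0,0],
  ],
  turn=[0.08,0.16,0.25,0.34,0.42],
)

```text
t: 18.05
tool_pos: [0.4747, -0.1458, 0.1872]
orientation: [0.651, -0.651, 0.279, -0.275]
wrist_force: [-0.1, -0.0, -0.3]
gripper_width: 0.337
```

```bash
python3 - <<'E'
from pin import *
p=snap('wrist','w10.png');plan([.478,-.189,.19],np.radians(44.3))
o=robot.get_obs();T=o['tool_pos'];fitv(p,[T[0],T[1],np.radians(6)],T[2]-.034,'fv4.png')
spots(p,['notch','lid_hinge'])
E
```

```text
offset [ 0.279 -0.024 -0.229] tcp [ 0.4747 -0.1458  0.1873] t 18.1 zang 43.7 w 0.335 q6 -1.18 F [ 0.1  0.  -1.5]
turn -0.006
[ 0.4715 -0.1428] yaw deg 96.2 cost 0.241 area 4980.0
notch [([0.4571, -0.1915, 0.0852], 0.73), ([0.4767, -0.188, 0.0232], 0.33)]
lid_hinge []
```

View pics/w10.png

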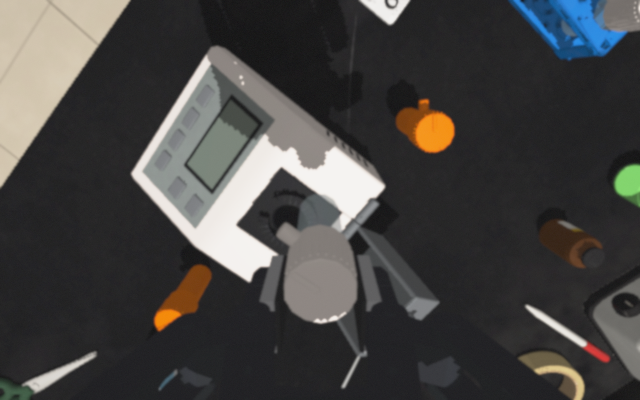

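```bash
cat > vo.py <<'E'
from over import *
def vial_over(f,dz,dx,yaw,names=('wrist','side','scene'),well=(.477,-.189)):
    o=robot.get_obs();T=o['tool_pos'];R=Rq(o['orientation']);c=T+R@[dx,0,0];zb=T[2]-dz;im=[]
    th=np.linspace(0,2*np.pi,40);cyl=lambda r,z,c=c:np.c_[c[0]+r*np.cos(th),c[1]+r*np.sin(th),0*th+z]
    for n in names:
        p=snap(n);s={'wrist':75,'side':36,'scene':30}[n]
        u=np.round(proj(p,[c[0],c[1],zb+.046])[0]).astype(int);y0=min(max(u[1]-s,0),400-2*s);x0=min(max(u[0]-s,0),640-2*s);k=390/(2*s) if len(names)<3 else 266/(2*s);S=390 if len(names)<3 else 266
        b=cv2.resize(p['image'][y0:y0+2*s,x0:x0+2*s,::-1],(S,S),interpolation=cv2.INTER_CUBIC)
        g=lambda X:np.round((proj(p,X)-[x0,y0]+.5)*k).astype(int)
        for r,z,col in((.0125,0,(0,255,255)),(.0125,.058,(0,255,255)),(.015,.058,(0,255,0)),(.015,.092,(0,255,0))):
            cv2.polylines(b,[g(cyl(r,zb+z))],True,col,1)
        cv2.polylines(b,[g(cyl(.0165,.085,well)),],True,(255,0,255),1)
        cv2.polylines(b,[g(cyl(.025,.085,well)),],True,(255,0,255),1)
        t=np.radians(yaw);cv2.line(b,tuple(g([c[0],c[1],zb+.062])[0]),tuple(g([c[0]-.023*np.cos(t),c[1]-.023*np.sin(t),zb+.062])[0]),(0,0,255),1)
        im.append(b)
    cv2.imwrite('pics/'+f,np.hstack(im));print(T.round(4))
E
python3 - <<'E'
from vo import *
vial_over('v1.png',.034,0.0,5.7,('side','scene'))
E
```

```text
[ 0.4749 -0.1459  0.1878]
```

View pics/v1.png

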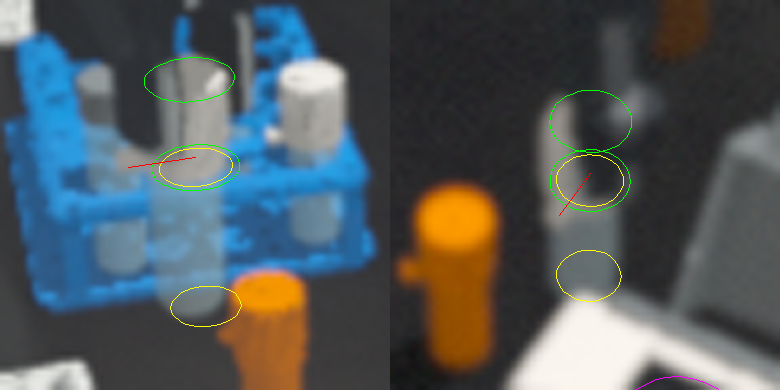

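The side picture suggests the gripped sample leans by several degrees, probably because a fingertip pressed on its pin. I'll zoom in and measure the lean.

```bash
python3 - <<'E'
from vo import *
o=robot.get_obs();T=o['tool_pos'];im=[]
for n,s in(('side',33),('scene',33)):
    p=snap(n);u=np.round(proj(p,T+[0,0,.012])[0]).astype(int);x0,y0=u-s;print(n,x0,y0,400/(2*s))
    im.append(cv2.resize(p['image'][y0:y0+2*s,x0:x0+2*s,::-1],(400,400),interpolation=cv2.INTER_CUBIC))
cv2.imwrite('pics/z1.png',np.hstack(im))
E
```

```text
side 261 147 6.0606060606060606
scene 295 182 6.0606060606060606
```

View pics/z1.png

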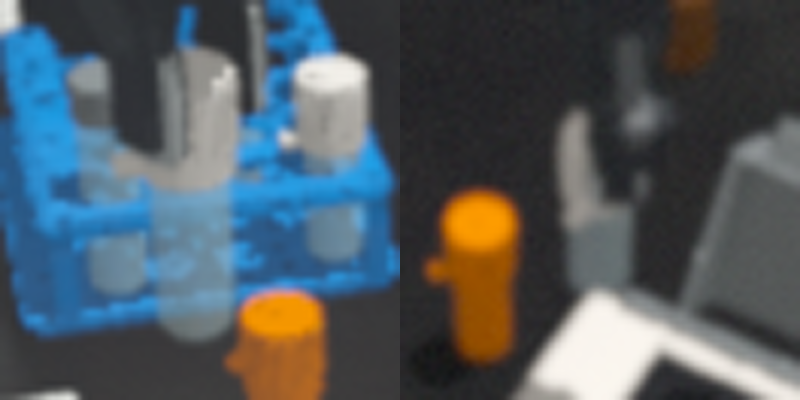

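```bash
python3 - <<'E'
from vo import *
o=robot.get_obs();T=o['tool_pos']
th=np.linspace(0,2*np.pi,40);cyl=lambda r,z,c:np.c_[c[0]+r*np.cos(th),c[1]+r*np.sin(th),0*th+z]
im=[]
for n in('side','scene'):
    p=snap(n)
    for c,zb,hs,rs in(((.547,.1109),.007,(0,.058,.092),(.0125,.015,.015)),((.506,-.059),0,(0,.05,.092),(.0125,.0125,.015))):
        s=30;u=np.round(proj(p,[*c,zb+.046])[0]).astype(int);x0,y0=u-s;k=200/(2*s)
        b=cv2.resize(p['image'][y0:y0+2*s,x0:x0+2*s,::-1],(200,200),interpolation=cv2.INTER_CUBIC)
        for h,r in zip(hs,rs): cv2.polylines(b,[np.round((proj(p,cyl(r,zb+h,c))-[x0,y0]+.5)*k).astype(int)],True,(0,255,0),1)
        im.append(b)
cv2.imwrite('pics/z2.png',np.hstack(im))
E
```

```text
(no output)
```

View pics/z2.png

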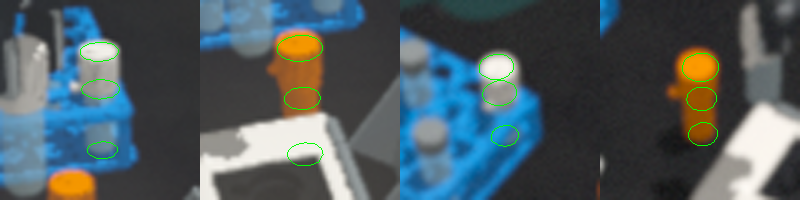

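The upright model matches both the blank and the orange vial, but the gripped sample leans about 0.1 rad. I gripped it with one fingertip over the pin. The safest fix is to set it back in its rack hole, let it stand upright, and re-grip it clear of the pin.

Request:
step_arm(
  claw=[0,0,0],
  offset=[
    [-0.28,0,0.23],
    [-0.56,0,0.46],
    [-0.84,0,0.69],
  ],
  turn=[0,0,0],
)

```text
t: 18.8
tool_pos: [0.4647, -0.0152, 0.1898]
orientation: [0.651, -0.651, 0.275, -0.276]
wrist_force: [0.2, 0.3, -0.1]
gripper_width: 0.334
```

Request:
step_arm(
  claw=[0,0,0],
  offset=[
    [-0.28,0,0.23],
    [-0.56,0,0.46],
    [-0.84,0,0.69],
  ],
  turn=[0,0,0],
)

```text
t: 19.1
tool_pos: [0.4537, 0.1154, 0.19]
orientation: [0.652, -0.651, 0.275, -0.275]
wrist_force: [0.6, -0.6, -1.2]
gripper_width: 0.331
```

Request:
step_arm(
  claw=[0,0,0,0,0],
  offset=[
    [-0.28,0,0.23],
    [-0.56,0,0.46],
    [-0.8,0,0.65],
    [-0.84,0,0.69],
    [-0.84,0,0.69],
  ],
  turn=[0,0,0,0,0],
)

```text
t: 19.6
tool_pos: [0.4429, 0.2445, 0.1896]
orientation: [-0.652, 0.652, -0.274, 0.274]
wrist_force: [0.1, -0.1, -0.7]
gripper_width: 0.341
```

```bash
python3 - <<'E'
from over import *
plan([.444,.244,.1])
o=robot.get_obs();print(o['tool_pos'])
overlay('o5.png',hole=(-.039,.07),dz=.0-.034)
E
```

```text
offset [0.009 0.747 0.004] tcp [0.4429 0.2445 0.1896] t 19.6 zang 44.4 w 0.341 q6 -0.38 F [ 0.1 -0.1 -0.7]
[0.44288652 0.24451434 0.18960034]
```

View pics/o5.png

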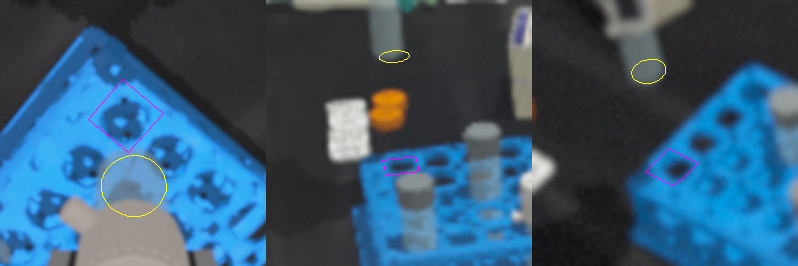

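Request:
step_arm(
  claw=[0,0,0,0,0],
  offset=[
    [0.025,0.2,0.005],
    [0.025,0.4,0.005],
    [0.025,0.6,0.005],
    [0.025,0.74,0.005],
    [0.025,0.74,0.005],
  ],
  turn=[0,0,0,0,0],
)

```text
t: 20.25
tool_pos: [0.444, 0.2396, 0.098]
orientation: [-0.649, 0.653, -0.277, 0.274]
wrist_force: [0.5, -0.6, -1.1]
gripper_width: 0.339
```

```bash
python3 - <<'E'
from over import *
plan([.4455,.243,.04])
overlay('o6.png',hole=(-.039,.07),dz=-.034)
E
```

```text
offset [-0.01   0.483  0.032] tcp [0.444  0.2396 0.098 ] t 20.25 zang 44.1 w 0.339 q6 -0.39 F [ 0.5 -0.6 -1.1]
```

View pics/o6.png

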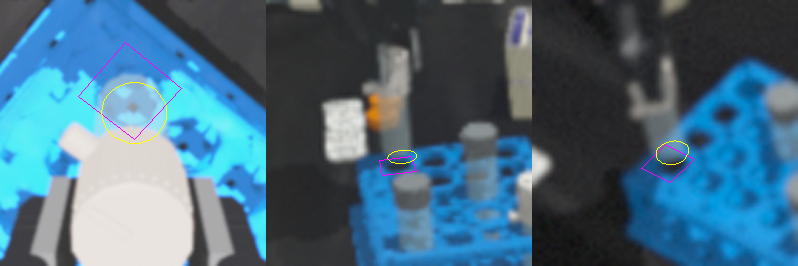

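Request:
step_arm(
  claw=[0,0,0],
  offset=[
    [0,0.08,0],
    [0,0.16,0],
    [0,0.16,0],
  ],
  turn=[0,0,0],
)

```text
t: 20.7
tool_pos: [0.4447, 0.2415, 0.0803]
orientation: [-0.651, 0.652, -0.276, 0.275]
wrist_force: [-0.3, 0.4, -1.4]
gripper_width: 0.333
```

```bash
python3 - <<'E'
from over import *
plan([.443,.239,.04])
overlay('o7.png',hole=(-.039,.07),dz=-.034)
E
```

```text
offset [ 0.006  0.336 -0.024] tcp [0.4447 0.2415 0.0803] t 20.7 zang 44.2 w 0.333 q6 -0.39 F [-0.3  0.4 -1.4]
```

View pics/o7.png

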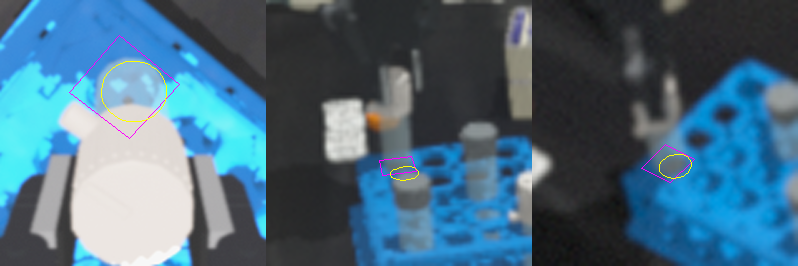

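Request:
step_arm(
  claw=[0,0,0,0],
  offset=[
    [0,0.1,-0.02],
    [0,0.2,-0.02],
    [0,0.29,-0.02],
    [0,0.29,-0.02],
  ],
  turn=[0,0,0,0],
)

```text
t: 21.25
tool_pos: [0.442, 0.2396, 0.044]
orientation: [-0.65, 0.653, -0.277, 0.274]
wrist_force: [-1.0, 0.3, -1.5]
gripper_width: 0.335
```

```bash
python3 - <<'E'
from over import *
plan([.439,.2422,.042])
overlay('o8.png',hole=(-.039,.07),dz=-.034)
E
```

```text
offset [-0.033  0.017 -0.003] tcp [0.442  0.2396 0.044 ] t 21.25 zang 44.2 w 0.335 q6 -0.39 F [-1.   0.3 -1.5]
```

View pics/o8.png

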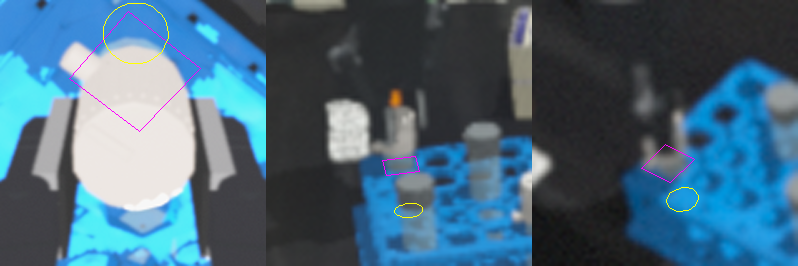

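Request:
step_arm(
  claw=[0.75,0.75,0.75,0.75,0.75],
  offset=[
    [0,0,0],
    [0,0,0],
    [-0.02,0,0],
    [-0.03,0,0],
    [-0.03,0,0],
  ],
  turn=[0,0,-0.08,-0.16,-0.24],
)

```text
t: 21.9
tool_pos: [0.4418, 0.2432, 0.0476]
orientation: [0.692, -0.691, 0.146, -0.147]
wrist_force: [0.5, 0.3, -0.7]
gripper_width: 0.75
```

Request:
step_arm(
  claw=[0.75,0.75],
  offset=[
    [0,0,0],
    [0,0,0],
  ],
  turn=[0,0],
)

```text
t: 22.1
tool_pos: [0.4417, 0.243, 0.0474]
orientation: [0.691, -0.691, 0.149, -0.149]
wrist_force: [0.3, -1.0, -0.3]
gripper_width: 0.748
```

```bash
python3 - <<'E'
from over import *
from pin import fitv
plan([.4395,.2422,.039])
overlay('o9.png',hole=(-.039,.07),dz=-.034)
p=snap('wrist','w11.png');fitv(p,[.439,.242,np.radians(6)],.007,'fv5.png')
E
```

```text
offset [-0.014  0.07  -0.014] tcp [0.4417 0.243  0.0474] t 22.1 zang 65.6 w 0.748 q6 -0.76 F [ 0.3 -1.  -0.3]
[0.4398 0.2428] yaw deg -22.5 cost 0.142 area 5238.0
```

View pics/o9.png

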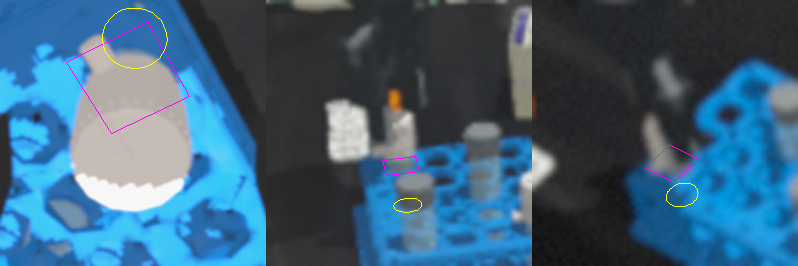

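View pics/w11.png

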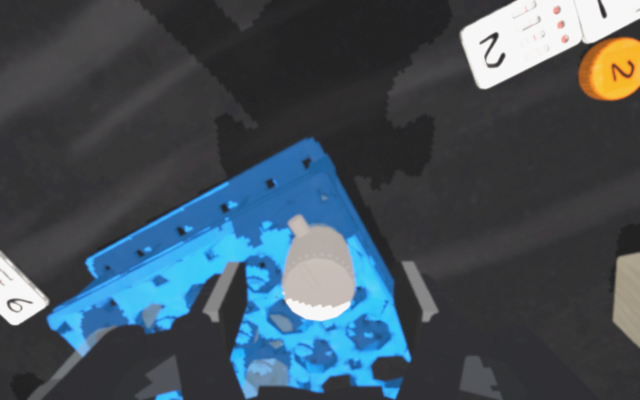

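```bash
sed -i 's/def vmask(p,c,zb,s=45)/def vmask(p,c,zb,s=90)/' pin.py; python3 - <<'E'
from pin import *
p=snap('wrist');v=fitv(p,[.4395,.2425,np.radians(6)],.007,'fv5.png')
v=fitv(p,[.4395,.2425,np.radians(-10)],.009)
E
```

```text
[0.4392 0.2427] yaw deg 6.1 cost 0.035 area 5793.0
[0.4379 0.2434] yaw deg 7.1 cost 0.054 area 5793.0
```

View pics/fv5.png

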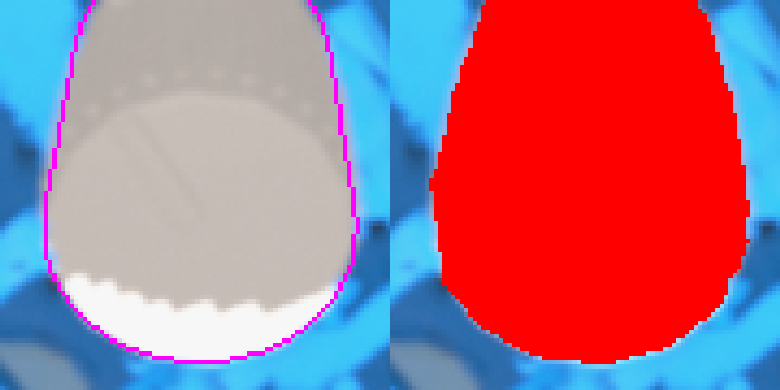

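Request:
step_arm(
  claw=[0.75,0.75,0.5,0.2,0],
  offset=[
    [-0.015,0.04,-0.01],
    [-0.015,0.05,-0.01],
    [-0.015,0.05,-0.01],
    [-0.015,0.05,-0.01],
    [-0.015,0.05,-0.01],
  ],
  turn=[0,0,0,0,0],
  grip_force=40,
)

```text
t: 22.85
tool_pos: [0.4396, 0.2426, 0.0413]
orientation: [0.692, -0.691, 0.148, -0.148]
wrist_force: [0.4, -0.4, -0.5]
gripper_width: 0.335
```

Request:
step_arm(
  claw=[0,0,0,0],
  offset=[
    [0,0,0],
    [0,0,0],
    [0,0,0],
    [0,0,0],
  ],
  turn=[0,0,0,0],
)

```text
t: 23.25
tool_pos: [0.4395, 0.2426, 0.0411]
orientation: [0.692, -0.691, 0.148, -0.148]
wrist_force: [-0.6, 0.3, 0.7]
gripper_width: 0.333
```

```bash
python3 - <<'E'
from pin import *
plan([.4395,.2422,.039])
p=snap('wrist','w12.png');v=fitv(p,[.4395,.2425,np.radians(6)],.007,'fv6.png')
E
```

```text
offset [ 0.002  0.018 -0.003] tcp [0.4395 0.2426 0.0411] t 23.25 zang 65.8 w 0.333 q6 -0.76 F [-0.6  0.3  0.7]
[0.4395 0.2425] yaw deg 6.4 cost 0.037 area 6284.0
```

View pics/w12.png

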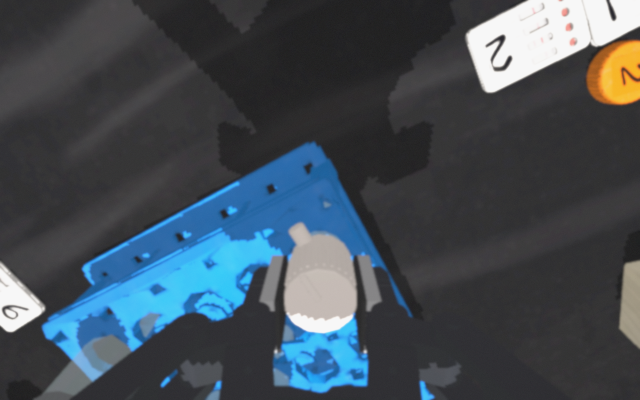

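Request:
step_arm(
  claw=[0,0,0,0,0],
  offset=[
    [0,-0.1,0],
    [0,-0.35,0],
    [0,-0.65,0],
    [0,-1,0],
    [0,-1,0],
  ],
  turn=[0,0,0,0,0],
)

```text
t: 23.8
tool_pos: [0.443, 0.244, 0.1692]
orientation: [0.694, -0.688, 0.144, -0.152]
wrist_force: [0.8, 0.2, 0.2]
gripper_width: 0.334
```

Request:
step_arm(
  claw=[0,0,0,0],
  offset=[
    [0,-0.2,0],
    [0.15,-0.25,-0.27],
    [0.3,-0.25,-0.54],
    [0.44,-0.25,-0.79],
  ],
  turn=[0,0,0,0],
)

```text
t: 24.2
tool_pos: [0.4484, 0.1333, 0.1915]
orientation: [0.691, -0.691, 0.148, -0.148]
wrist_force: [0.3, 0.3, -0.1]
gripper_width: 0.334
```

Request:
step_arm(
  claw=[0,0,0],
  offset=[
    [0.15,0,-0.27],
    [0.3,0,-0.54],
    [0.44,0,-0.79],
  ],
  turn=[0,0,0],
)

```text
t: 24.5
tool_pos: [0.4574, 0.0247, 0.191]
orientation: [-0.691, 0.691, -0.148, 0.148]
wrist_force: [0.2, -0.7, 0.3]
gripper_width: 0.334
```

Request:
step_arm(
  claw=[0,0,0],
  offset=[
    [0.15,0,-0.27],
    [0.3,0,-0.54],
    [0.44,0,-0.79],
  ],
  turn=[0,0,0],
)

```text
t: 24.8
tool_pos: [0.4668, -0.0834, 0.191]
orientation: [0.691, -0.691, 0.148, -0.148]
wrist_force: [-0.1, 0.2, 0.1]
gripper_width: 0.333
```

Request:
step_arm(
  claw=[0,0,0,0,0],
  offset=[
    [0.15,0,-0.27],
    [0.3,0,-0.54],
    [0.4,0,-0.7],
    [0.44,0,-0.77],
    [0.44,0,-0.77],
  ],
  turn=[0,0,0,0,0],
)

```text
t: 25.3
tool_pos: [0.4772, -0.1883, 0.1906]
orientation: [0.691, -0.691, 0.149, -0.148]
wrist_force: [-0.4, 0.7, -0.7]
gripper_width: 0.332
```

```bash
python3 - <<'E'
from vo import *
plan([.477,-.189,.12],np.radians(65.5))
vial_over('v2.png',.034,0.0,6,('wrist','side','scene'))
E
```

```text
offset [ 0.002  0.588 -0.006] tcp [ 0.4772 -0.1883  0.1906] t 25.3 zang 65.7 w 0.332 q6 -1.63 F [-0.4  0.7 -0.7]
turn 0.002
[ 0.4772 -0.1883  0.1906]
```

View pics/v2.png

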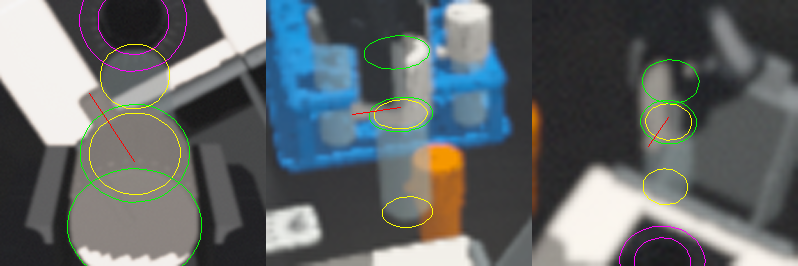

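Request:
step_arm(
  claw=[0,0,0,0],
  offset=[
    [0,0.2,0],
    [0,0.4,0],
    [0,0.46,0],
    [0,0.46,0],
  ],
  turn=[0,0,0,0],
)

```text
t: 25.85
tool_pos: [0.4766, -0.1863, 0.1345]
orientation: [0.692, -0.691, 0.149, -0.147]
wrist_force: [-0.1, -0.2, 0.6]
gripper_width: 0.337
```

```bash
python3 - <<'E'
from vo import *
plan([.477,-.189,.12],np.radians(65.5))
o=robot.get_obs();T=o['tool_pos'];th=np.linspace(0,2*np.pi,60);im=[]
for n,s,w in (('wrist',55,(.477,-.189)),('side',26,(.477,-.189)),('scene',24,(.477,-.189))):
    p=snap(n);u=np.round(proj(p,[.477,-.189,.09])[0]).astype(int);x0,y0=np.maximum(u-s,0);k=266/(2*s)
    b=cv2.resize(p['image'][y0:y0+2*s,x0:x0+2*s,::-1],(266,266),interpolation=cv2.INTER_CUBIC);b=cv2.convertScaleAbs(b,alpha=1.6,beta=20)
    g=lambda X:np.round((proj(p,X)-[x0,y0]+.5)*k).astype(int);im.append(b.copy())
    for r,z,c in((.025,.085,(255,0,255)),(.0165,.085,(255,0,255))): cv2.polylines(b,[g(np.c_[w[0]+r*np.cos(th),w[1]+r*np.sin(th),0*th+z])],True,c,1)
    cv2.polylines(b,[g(np.c_[T[0]+.0125*np.cos(th),T[1]+.0125*np.sin(th),0*th+T[2]-.034])],True,(0,255,255),1)
    im.append(b)
cv2.imwrite('pics/v3.png',np.vstack([np.hstack(im[0::2]),np.hstack(im[1::2])]))
E
```

```text
offset [ 0.013  0.121 -0.019] tcp [ 0.4766 -0.1863  0.1345] t 25.85 zang 65.9 w 0.337 q6 -1.63 F [-0.1 -0.2  0.6]
turn 0.004
```

View pics/v3.png

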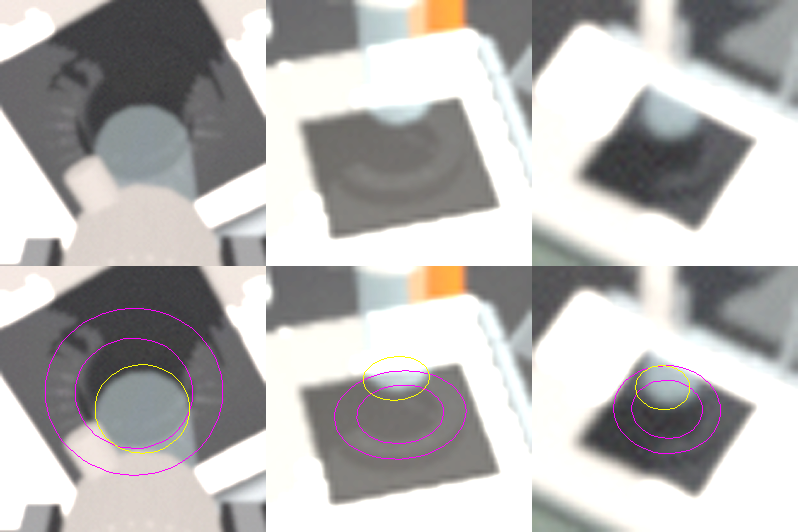

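Request:
step_arm(
  claw=[0,0,0,0],
  offset=[
    [0,0.05,-0.01],
    [0,0.08,-0.01],
    [0,0.08,-0.01],
    [0,0.08,-0.01],
  ],
  turn=[0,0,0,0],
)

```text
t: 26.4
tool_pos: [0.4769, -0.1889, 0.126]
orientation: [0.691, -0.691, 0.148, -0.148]
wrist_force: [0.5, -0.8, -0.6]
gripper_width: 0.333
```

```bash
cat > v4.py <<'E'
from vo import *
import sys
plan([.477,-.189,.054],np.radians(65.5))
o=robot.get_obs();T=o['tool_pos'];th=np.linspace(0,2*np.pi,60);im=[]
for n,s,w in (('wrist',60,(.477,-.189)),('side',26,(.477,-.189)),('scene',24,(.477,-.189))):
    p=snap(n);u=np.round(proj(p,[.477,-.189,.09])[0]).astype(int);x0,y0=np.maximum(u-s,0);x0=min(x0,640-2*s);y0=min(y0,400-2*s);k=266/(2*s)
    b=cv2.resize(p['image'][y0:y0+2*s,x0:x0+2*s,::-1],(266,266),interpolation=cv2.INTER_CUBIC);b=np.clip(255*(b/255.)**.55,0,255).astype(np.uint8)
    g=lambda X:np.round((proj(p,X)-[x0,y0]+.5)*k).astype(int);im.append(b.copy())
    for r,z,c in((.025,.085,(255,0,255)),(.0165,.085,(255,0,255)),(.025,.077,(0,128,255))): cv2.polylines(b,[g(np.c_[w[0]+r*np.cos(th),w[1]+r*np.sin(th),0*th+z])],True,c,1)
    cv2.polylines(b,[g(np.c_[T[0]+.0125*np.cos(th),T[1]+.0125*np.sin(th),0*th+T[2]-.034])],True,(0,255,255),1)
    im.append(b)
cv2.imwrite('pics/'+sys.argv[1],np.vstack([np.hstack(im[0::2]),np.hstack(im[1::2])]))
E
python3 v4.py v4.png
```

```text
offset [ 0.002  0.6   -0.001] tcp [ 0.4769 -0.1889  0.126 ] t 26.4 zang 65.8 w 0.333 q6 -1.64 F [ 0.5 -0.8 -0.6]
turn 0.003
```

View pics/v4.png

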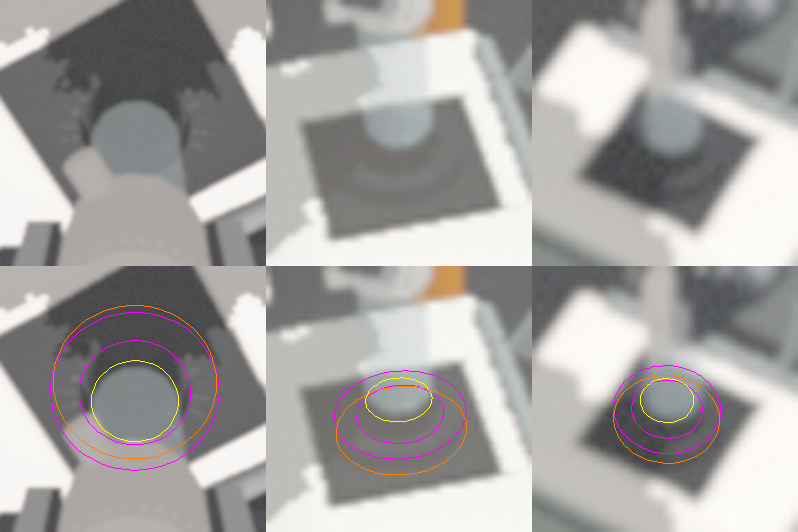

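Request:
step_arm(
  claw=[0,0,0,0],
  offset=[
    [0,0.06,0],
    [0,0.12,0],
    [0,0.17,0],
    [0,0.17,0],
  ],
  turn=[0,0,0,0],
)

```text
t: 26.95
tool_pos: [0.4759, -0.1883, 0.1039]
orientation: [0.692, -0.691, 0.149, -0.147]
wrist_force: [-0.5, -0.9, -0.7]
gripper_width: 0.336
```

```bash
python3 v4.py v5.png
```

```text
offset [ 0.012  0.416 -0.002] tcp [ 0.4759 -0.1883  0.1039] t 26.95 zang 65.8 w 0.336 q6 -1.64 F [-0.5 -0.9 -0.7]
turn 0.003
```

View pics/v5.png

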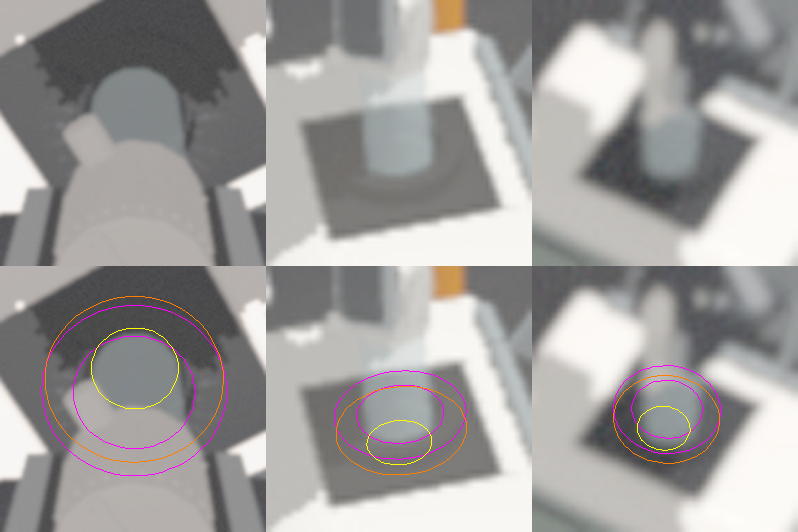

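Request:
step_arm(
  claw=[0,0,0,0],
  offset=[
    [0.005,0.08,0],
    [0.005,0.16,0],
    [0.005,0.22,0],
    [0.005,0.22,0],
  ],
  turn=[0,0,0,0],
)

```text
t: 27.5
tool_pos: [0.4767, -0.1885, 0.0772]
orientation: [0.692, -0.691, 0.149, -0.147]
wrist_force: [1.0, 0.6, -0.1]
gripper_width: 0.337
```

```bash
python3 v4.py v6.png
```

```text
offset [ 0.005  0.194 -0.003] tcp [ 0.4767 -0.1885  0.0772] t 27.5 zang 65.8 w 0.337 q6 -1.64 F [ 1.   0.6 -0.1]
turn 0.003
```

View pics/v6.png

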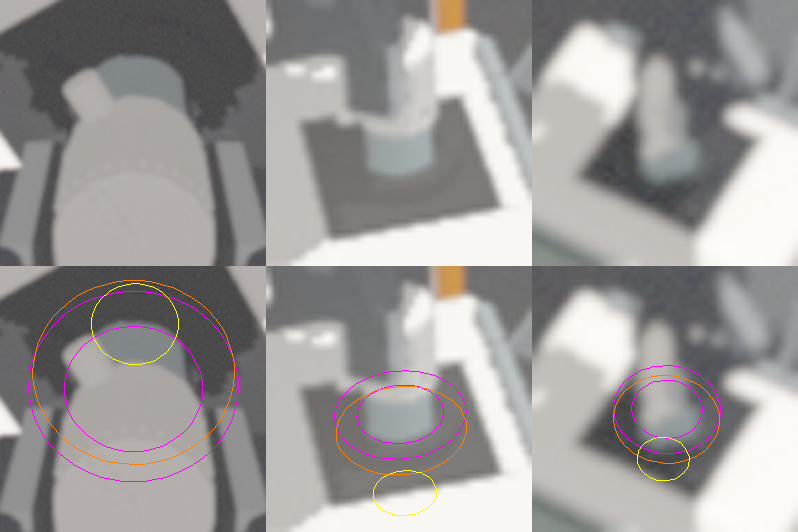

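Request:
step_arm(
  claw=[0,0,0,0],
  offset=[
    [0,0.06,0],
    [0,0.12,0],
    [0,0.15,0],
    [0,0.15,0],
  ],
  turn=[0,0,0,0],
)

```text
t: 28.05
tool_pos: [0.4772, -0.1889, 0.0602]
orientation: [0.692, -0.691, 0.149, -0.148]
wrist_force: [-0.9, 0.2, -0.2]
gripper_width: 0.335
```

```bash
python3 v4.py v7.png
```

```text
offset [-0.001  0.052 -0.002] tcp [ 0.4772 -0.1889  0.0602] t 28.05 zang 65.8 w 0.335 q6 -1.64 F [-0.9  0.2 -0.2]
turn 0.003
```

View pics/v7.png

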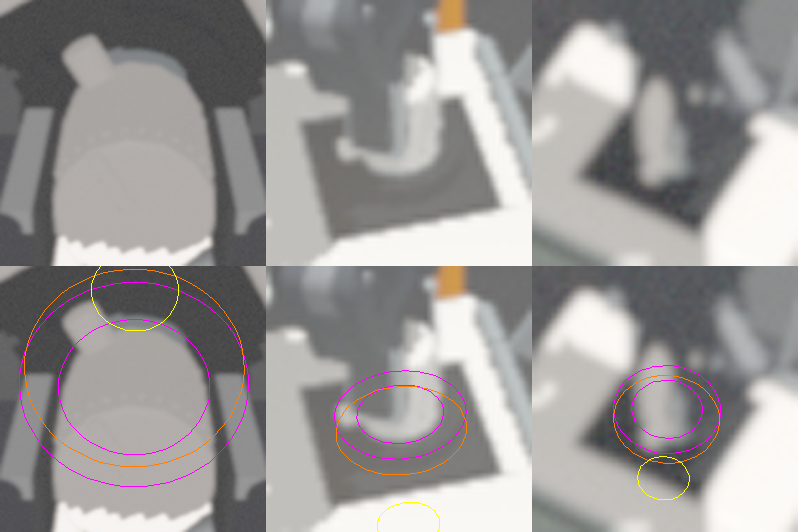

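Request:
step_arm(
  claw=[0,0,0,0],
  offset=[
    [0,0.03,0],
    [0,0.05,0],
    [0,0.06,0],
    [0,0.06,0],
  ],
  turn=[0,0,0,0],
)

```text
t: 28.6
tool_pos: [0.4774, -0.1891, 0.0541]
orientation: [0.691, -0.691, 0.148, -0.148]
wrist_force: [-2.7, 0.6, 0.8]
gripper_width: 0.334
```

```bash
python3 v4.py v8.png
```

```text
offset [-0.003  0.001 -0.001] tcp [ 0.4774 -0.1891  0.0541] t 28.6 zang 65.8 w 0.334 q6 -1.64 F [-2.7  0.6  0.8]
turn 0.003
```

View pics/v8.png

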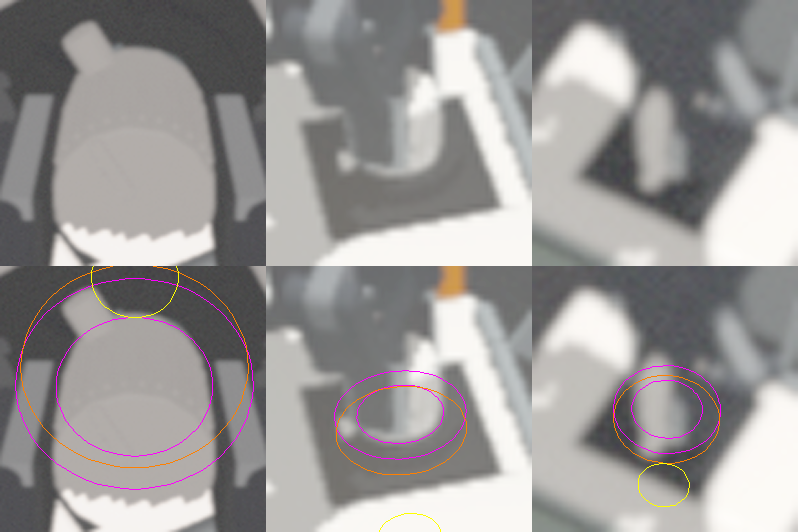

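Request:
step_arm(
  claw=[0,0,0],
  offset=[
    [0,0.01,0],
    [0,0.02,0],
    [0,0.02,0],
  ],
  turn=[0,0,0],
)

```text
t: 29.05
tool_pos: [0.4776, -0.1892, 0.054]
orientation: [-0.691, 0.692, -0.148, 0.148]
wrist_force: [-7.5, 1.6, 11.0]
gripper_width: 0.336
```

Request:
step_arm(
  claw=[0.55,0.55,0.55,0.55],
  offset=[
    [0,0,0],
    [0,0,0],
    [0,0,0],
    [0,-0.05,0],
  ],
  turn=[0,0,0,0],
)

```text
t: 29.45
tool_pos: [0.4769, -0.1887, 0.0567]
orientation: [0.692, -0.691, 0.149, -0.148]
wrist_force: [0.5, -0.1, 0.5]
gripper_width: 0.55
```

Request:
step_arm(
  claw=[0.6,0.6,0.6,0.6,0.6],
  offset=[
    [0,-0.2,0],
    [0,-0.5,0],
    [0,-0.8,0],
    [0,-1,0],
    [0,-1,0],
  ],
  turn=[0,0,0,0,0],
)

```text
t: 29.95
tool_pos: [0.4801, -0.1904, 0.1831]
orientation: [-0.69, 0.692, -0.145, 0.152]
wrist_force: [-0.5, 0.3, 0.2]
gripper_width: 0.598
```

```bash
python3 - <<'E'
from pin import *
plan([.477,-.189,.2])
p=snap('wrist','w13.png');q=snap('side');r=snap('scene')
for x in(p,q,r): spots(x,['sample_cap','blank_cap','lid_tab'])
cv2.imwrite('pics/g1.png',np.hstack([cv2.resize(q['image'][190:270,255:335,::-1],(390,390),interpolation=cv2.INTER_CUBIC),cv2.resize(r['image'][215:275,312:372,::-1],(390,390),interpolation=cv2.INTER_CUBIC)]))
E
```

```text
offset [-0.027 -0.141 -0.   ] tcp [ 0.4801 -0.1904  0.1831] t 29.95 zang 65.8 w 0.598 q6 -1.64 F [-0.5  0.3  0.2]
sample_cap [([0.4783, -0.1917, 0.1113], 0.88), ([0.7274, 0.0702, 0.0033], 0.6)]
blank_cap [([0.5083, -0.0616, 0.0981], 0.94), ([0.4649, -0.3351, 0.0919], 0.85), ([0.7199, -0.0211, -0.0008], 0.41)]
lid_tab [([0.5902, -0.1798, 0.1455], 0.56), ([0.7168, -0.0226, 0.0004], 0.37)]
sample_cap [([0.4795, -0.1896, 0.1125], 0.84)]
blank_cap [([0.5453, 0.1083, 0.0996], 0.83), ([0.4627, -0.3332, 0.092], 0.74), ([0.5048, -0.0541, 0.0917], 0.57)]
lid_tab [([0.5909, -0.1765, 0.149], 0.57)]
sample_cap [([0.4761, -0.1869, 0.112], 0.5)]
blank_cap [([0.4659, -0.3359, 0.0916], 0.64), ([0.543, 0.1091, 0.0976], 0.63), ([0.5055, -0.0537, 0.0933], 0.59)]
lid_tab [([0.5927, -0.1782, 0.1473], 0.96)]
```

View pics/g1.png

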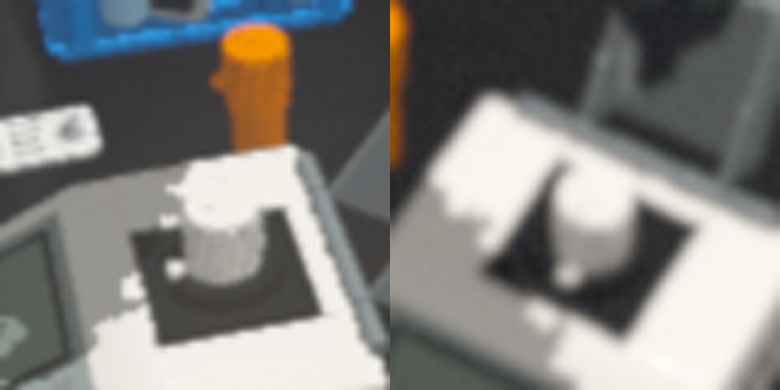

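View pics/w13.png

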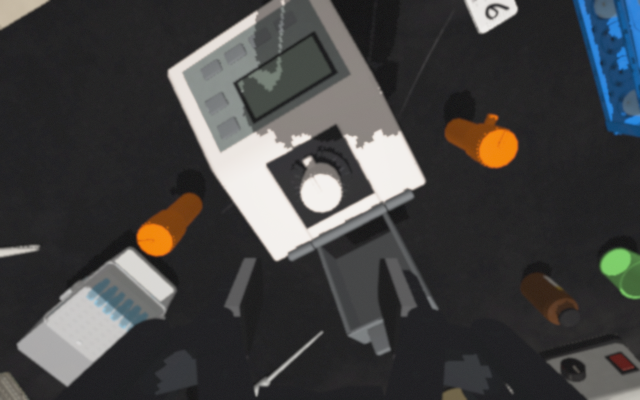

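```bash
python3 - <<'E'
from h import *
q=snap('side','s20.png');a=cv2.imread('pics/side0.png');b=cv2.imread('pics/s20.png')
f=lambda z:cv2.resize(z[222:262,280:320],(390,390),interpolation=cv2.INTER_CUBIC)
cv2.imwrite('pics/g2.png',np.hstack([f(a),f(b)]))
E
```

```text
(no output)
```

View pics/g2.png

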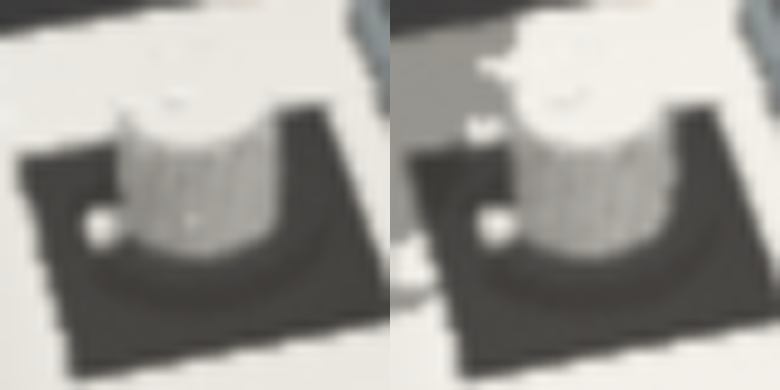

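The sample's pin and cap look the same as the blank's did at the start, and all three cameras put the cap top at 0.112 m, so it is home. Next is the lid. I'll close the fingers and go behind the tab.

Request:
step_arm(
  claw=[0,0,0,0,0],
  offset=[
    [0.3,-0.1,0.18],
    [0.6,-0.1,0.36],
    [0.97,-0.1,0.58],
    [0.97,-0.1,0.58],
    [0.97,-0.1,0.58],
  ],
  turn=[-0.08,-0.16,-0.24,-0.33,-0.33],
)

```text
t: 31.1
tool_pos: [0.613, -0.1729, 0.1874]
orientation: [0.707, -0.706, -0.033, 0.035]
wrist_force: [0.3, -0.2, 0.2]
gripper_width: -0.002
```

```bash
cat > lid.py <<'E'
from vo import *
H=np.array([.5248,-.184,.077]);YAW=np.radians(5.8)
def lp(phi,r,h,y):  # lid point to world
    fwd=r*np.cos(phi)-h*np.sin(phi);z=r*np.sin(phi)+h*np.cos(phi)
    x,yy=-fwd,y;return H+[x*np.cos(YAW)-yy*np.sin(YAW),x*np.sin(YAW)+yy*np.cos(YAW),z]
def tcp_for(f,tip,dz=.038,half=.011):
    b=-(f-half);return H+np.array([b*np.cos(YAW),b*np.sin(YAW),tip-dz-H[2]])
def show(f,phi):
    o=robot.get_obs();T=o['tool_pos'];R=Rq(o['orientation']);im=[]
    for n,s in(('side',40),('scene',36)):
        p=snap(n);u=np.round(proj(p,lp(phi,.06,.01,0))[0]).astype(int);x0,y0=u-s;k=390/(2*s)
        b=cv2.resize(p['image'][y0:y0+2*s,x0:x0+2*s,::-1],(390,390),interpolation=cv2.INTER_CUBIC);b=np.clip(255*(b/255.)**.6,0,255).astype(np.uint8)
        g=lambda X:np.round((proj(p,X)-[x0,y0]+.5)*k).astype(int)
        for y in(-.02,.02): cv2.polylines(b,[g([lp(phi,*c,y) for c in((.084,.012),(.103,.012),(.103,.006),(.084,.006))])],True,(0,255,0),1)
        cv2.polylines(b,[g([lp(phi,.084,h,y) for h,y in((0,-.034),(.042,-.034),(.042,.034),(0,.034))])],True,(255,0,255),1)
        for k2 in(-.03,-.04,-.05): cv2.circle(b,tuple(g(T+R@[0,k2,0])[0]),2,(0,0,255),-1)
        im.append(b)
    cv2.imwrite('pics/'+f,np.hstack(im))
E
python3 - <<'E'
from lid import *
plan(tcp_for(-.080,.136),np.radians(95.8));show('l1.png',2.2)
E
```

```text
offset [ 0.02   0.745 -0.019] tcp [ 0.613  -0.1729  0.1874] t 31.1 zang 95.6 w -0.002 q6 -2.03 F [ 0.3 -0.2  0.2]
turn -0.003
```

View pics/l1.png

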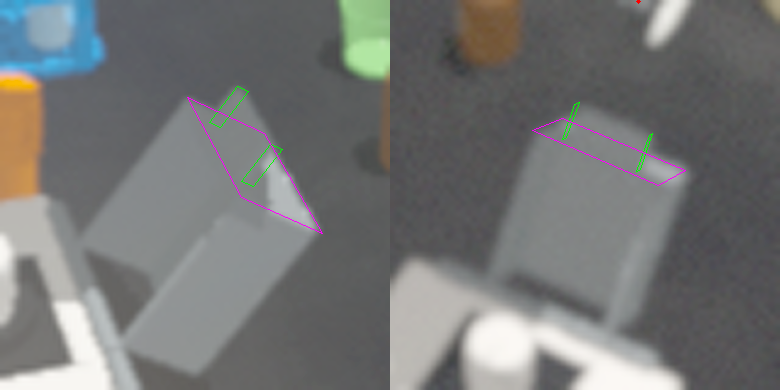

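Request:
step_arm(
  claw=[0,0,0,0],
  offset=[
    [0.03,0.2,-0.02],
    [0.03,0.4,-0.02],
    [0.03,0.55,-0.02],
    [0.03,0.55,-0.02],
  ],
  turn=[0,0,0,0],
)

```text
t: 31.6
tool_pos: [0.6132, -0.175, 0.1214]
orientation: [0.707, -0.706, -0.031, 0.035]
wrist_force: [-0.6, -0.6, -0.1]
gripper_width: -0.004
```

```bash
python3 - <<'E'
from lid import *
plan(tcp_for(-.080,.136),np.radians(95.8));show('l2.png',2.2)
E
```

```text
offset [ 0.018  0.195 -0.   ] tcp [ 0.6132 -0.175   0.1214] t 31.6 zang 95.3 w -0.004 q6 -2.03 F [-0.6 -0.6 -0.1]
turn -0.005
```

View pics/l2.png

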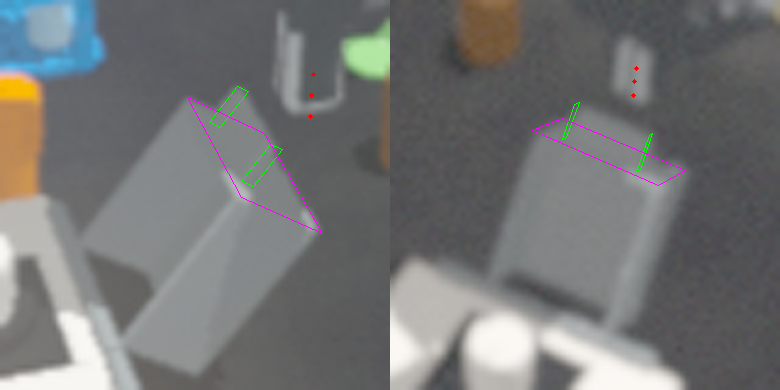

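Request:
step_arm(
  claw=[0,0,0,0],
  offset=[
    [0.01,0.1,0],
    [0.01,0.19,0],
    [0.01,0.19,0],
    [0.01,0.19,0],
  ],
  turn=[0,0,0,0],
)

```text
t: 32.1
tool_pos: [0.6169, -0.1751, 0.1003]
orientation: [0.706, -0.706, -0.033, 0.034]
wrist_force: [0.0, -0.7, -0.7]
gripper_width: 0.003
```

```bash
python3 - <<'E'
from lid import *
plan(tcp_for(-.080,.136),np.radians(95.8));show('l3.png',2.2)
for f,z in((-.0447,.158),(-.012,.170),(.0235,.172),(.052,.165),(.069,.153),(.082,.138)): plan(tcp_for(f,z))
E
```

```text
offset [-0.013  0.019  0.004] tcp [ 0.6169 -0.1751  0.1003] t 32.1 zang 95.5 w 0.003 q6 -2.03 F [ 0.  -0.7 -0.7]
turn -0.003
offset [-0.311 -0.156  0.004] tcp [ 0.6175 -0.1753  0.1013] t 32.2 zang 95.5 w 0.001 q6 -2.03 F [0.5 0.2 0.2]
offset [-0.584 -0.256  0.003] tcp [ 0.6175 -0.1753  0.1013] t 32.2 zang 95.5 w 0.001 q6 -2.03 F [0.5 0.2 0.2]
offset [-0.88  -0.273  0.001] tcp [ 0.6175 -0.1753  0.1013] t 32.2 zang 95.5 w 0.001 q6 -2.03 F [0.5 0.2 0.2]
offset [-1.117 -0.215  0.   ] tcp [ 0.6175 -0.1753  0.1013] t 32.2 zang 95.5 w 0.001 q6 -2.03 F [0.5 0.2 0.2]
offset [-1.259e+00 -1.150e-01 -1.000e-03] tcp [ 0.6175 -0.1753  0.1013] t 32.2 zang 95.5 w 0.001 q6 -2.03 F [0.5 0.2 0.2]
offset [-1.367e+00  1.000e-02 -1.000e-03] tcp [ 0.6175 -0.1753  0.1013] t 32.2 zang 95.5 w 0.001 q6 -2.03 F [0.5 0.2 0.2]
```

View pics/l3.png

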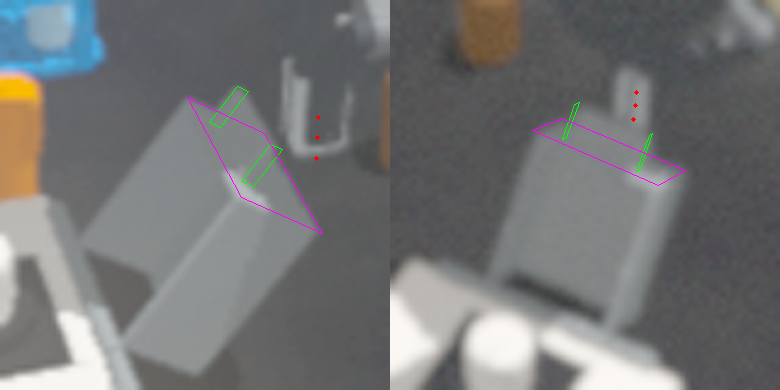

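Request:
step_arm(
  claw=[0,0,0,0,0],
  offset=[
    [-0.08,0,0],
    [-0.15,-0.03,0],
    [-0.22,-0.09,0],
    [-0.31,-0.15,0],
    [-0.31,-0.15,0],
  ],
  turn=[0,0,0,0,0],
)

```text
t: 32.7
tool_pos: [0.5792, -0.1794, 0.121]
orientation: [-0.706, 0.707, 0.034, -0.033]
wrist_force: [0.4, 0.4, -0.0]
gripper_width: -0.001
```

```bash
python3 - <<'E'
from lid import *
show('l4.png',1.9)
for f,z in((-.012,.170),(.0235,.172),(.052,.165),(.069,.153),(.082,.138)): plan(tcp_for(f,z))
E
```

```text
offset [-0.27  -0.103  0.004] tcp [ 0.58   -0.1791  0.1197] t 32.8 zang 95.5 w 0.002 q6 -2.06 F [-0.3 -0.9  0.8]
offset [-0.566 -0.12   0.002] tcp [ 0.58   -0.1791  0.1197] t 32.8 zang 95.5 w 0.002 q6 -2.06 F [-0.3 -0.9  0.8]
offset [-0.803 -0.062  0.001] tcp [ 0.58   -0.1791  0.1197] t 32.8 zang 95.5 w 0.002 q6 -2.06 F [-0.3 -0.9  0.8]
offset [-0.945  0.038  0.   ] tcp [ 0.58   -0.1791  0.1197] t 32.8 zang 95.5 w 0.002 q6 -2.06 F [-0.3 -0.9  0.8]
offset [-1.054  0.163 -0.   ] tcp [ 0.58   -0.1791  0.1197] t 32.8 zang 95.5 w 0.002 q6 -2.06 F [-0.3 -0.9  0.8]
```

View pics/l4.png

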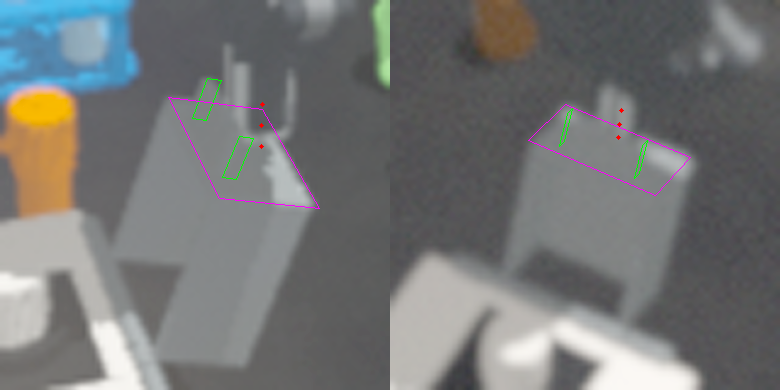

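Request:
step_arm(
  claw=[0,0,0,0,0],
  offset=[
    [-0.1,-0.05,0],
    [-0.19,-0.08,0],
    [-0.27,-0.1,0],
    [-0.35,-0.11,0],
    [-0.35,-0.11,0],
  ],
  turn=[0,0,0,0,0],
)

```text
t: 33.3
tool_pos: [0.537, -0.1831, 0.1325]
orientation: [-0.706, 0.706, 0.033, -0.034]
wrist_force: [0.5, -0.9, 0.5]
gripper_width: -0.001
```

```bash
python3 - <<'E'
from lid import *
show('l5.png',1.5)
for f,z in((.0235,.172),(.052,.165),(.069,.153),(.082,.138)): plan(tcp_for(f,z))
E
```

```text
offset [-0.215 -0.014  0.001] tcp [ 0.538  -0.183   0.1323] t 33.4 zang 95.5 w -0.004 q6 -2.09 F [-0.1  0.3  0.8]
offset [-0.452  0.044 -0.   ] tcp [ 0.538  -0.183   0.1323] t 33.4 zang 95.5 w -0.004 q6 -2.09 F [-0.1  0.3  0.8]
offset [-0.594  0.144 -0.001] tcp [ 0.538  -0.183   0.1323] t 33.4 zang 95.5 w -0.004 q6 -2.09 F [-0.1  0.3  0.8]
offset [-0.702  0.269 -0.002] tcp [ 0.538  -0.183   0.1323] t 33.4 zang 95.5 w -0.004 q6 -2.09 F [-0.1  0.3  0.8]
```

View pics/l5.png

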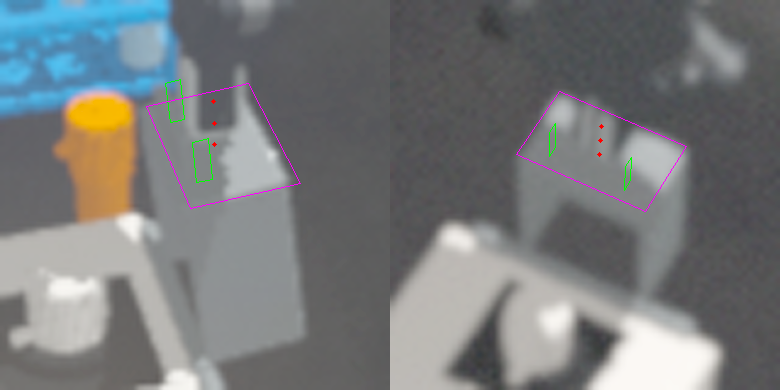

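Request:
step_arm(
  claw=[0,0,0,0,0],
  offset=[
    [-0.1,-0.01,0],
    [-0.215,-0.01,0],
    [-0.33,0.01,0],
    [-0.45,0.045,0],
    [-0.45,0.045,0],
  ],
  turn=[0,0,0,0,0],
)

```text
t: 33.9
tool_pos: [0.4826, -0.1879, 0.1261]
orientation: [0.707, -0.706, -0.033, 0.034]
wrist_force: [-0.8, 0.8, 0.8]
gripper_width: 0.002
```

```bash
python3 - <<'E'
from lid import *
show('l6.png',.9)
for f,z in((.069,.153),(.082,.138)): plan(tcp_for(f,z))
E
```

```text
offset [-0.146  0.098 -0.001] tcp [ 0.4845 -0.188   0.1268] t 34.0 zang 95.5 w 0.0 q6 -2.15 F [-0.6  0.6  0.5]
offset [-0.254  0.223 -0.002] tcp [ 0.4845 -0.188   0.1268] t 34.0 zang 95.5 w 0.0 q6 -2.15 F [-0.6  0.6  0.5]
```

View pics/l6.png

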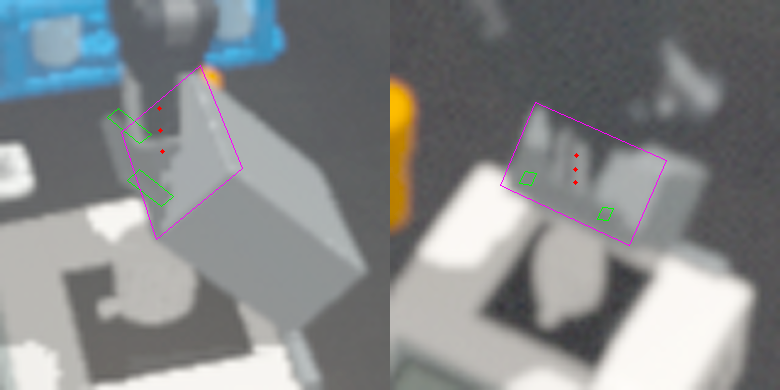

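Request:
step_arm(
  claw=[0,0,0,0,0],
  offset=[
    [-0.07,0.04,0],
    [-0.14,0.09,0],
    [-0.2,0.15,0],
    [-0.25,0.2,0],
    [-0.25,0.2,0],
  ],
  turn=[0,0,0,0,0],
)

```text
t: 34.5
tool_pos: [0.4528, -0.1904, 0.101]
orientation: [0.707, -0.706, -0.032, 0.035]
wrist_force: [-1.8, 1.3, -0.1]
gripper_width: -0.002
```

```bash
python3 - <<'E'
from lid import *
show('l7.png',.5);plan(tcp_for(.082,.138))
E
```

```text
offset [ 0.     0.019 -0.005] tcp [ 0.4541 -0.1906  0.1023] t 34.6 zang 95.5 w -0.003 q6 -2.18 F [-0.8  0.1  0.1]
```

View pics/l7.png

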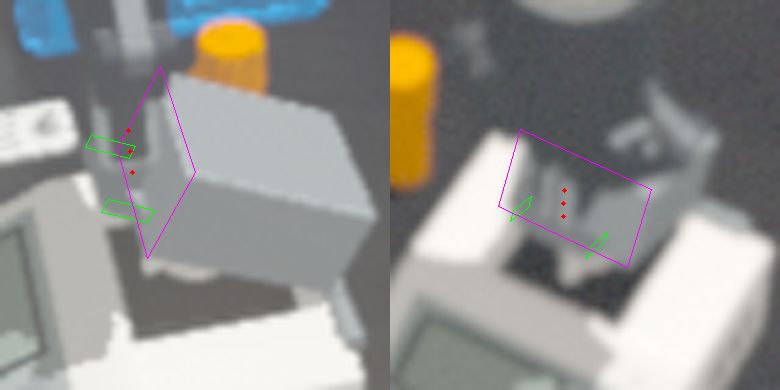

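Request:
step_arm(
  claw=[0,0,0,0,0],
  offset=[
    [-0.05,-0.1,0],
    [-0.1,-0.4,0],
    [-0.1,-0.8,0],
    [-0.1,-1,0],
    [-0.1,-1,0],
  ],
  turn=[0,0,0,0,0],
)

```text
t: 35.1
tool_pos: [0.4453, -0.1936, 0.2299]
orientation: [-0.704, 0.709, 0.038, -0.03]
wrist_force: [0.1, -0.3, 0.2]
gripper_width: -0.002
```

Request:
step_arm(
  claw=[0,0,0,0,0],
  offset=[
    [-0.2,0,0],
    [-0.4,0,0],
    [-0.4,0,0],
    [-0.4,0,0],
    [-0.4,0,0],
  ],
  turn=[0,0,0,0,0],
)

```text
t: 35.6
tool_pos: [0.3954, -0.1966, 0.2226]
orientation: [0.706, -0.706, -0.034, 0.034]
wrist_force: [0.1, -0.3, 0.6]
gripper_width: 0.003
```

Request:
step_arm(
  claw=[0,0,0,0,0],
  offset=[
    [0,0,0],
    [0,0,0],
    [0,0,0],
    [0,0,0],
    [0,0,0],
  ],
  turn=[0,0,0,0,0],
)

```text
t: 36.1
tool_pos: [0.3951, -0.1966, 0.2227]
orientation: [0.706, -0.706, -0.034, 0.034]
wrist_force: [0.4, 1.2, 0.4]
gripper_width: 0.004
```

Request:
step_arm(
  claw=[0,0,0,0,0],
  offset=[
    [0,0,0],
    [0,0,0],
    [0,0,0],
    [0,0,0],
    [0,0,0],
  ],
  turn=[0,0,0,0,0],
)

```text
t: 36.6
tool_pos: [0.395, -0.1966, 0.2227]
orientation: [0.706, -0.706, -0.034, 0.034]
wrist_force: [1.1, -0.6, 0.2]
gripper_width: 0.001
```

```bash
python3 - <<'E'
from lid import *
show('l8.png',0.0);plan([.4,-.2,.3])
for n in('side','scene'): spots(snap(n),['lid_tab'])
print(lp(0,.095,.012,0),lp(.05,.095,.012,0))
E
```

```text
offset [ 0.039 -0.644 -0.032] tcp [ 0.395  -0.1967  0.2227] t 36.7 zang 95.5 w 0.0 q6 -2.26 F [-0.2  0.8  0.3]
lid_tab [([0.4303, -0.1935, 0.0906], 0.64)]
lid_tab [([0.4296, -0.1949, 0.0905], 0.59)]
[ 0.43028633 -0.19360035  0.089     ] [ 0.43100113 -0.19352774  0.09373302]
```

View pics/l8.png

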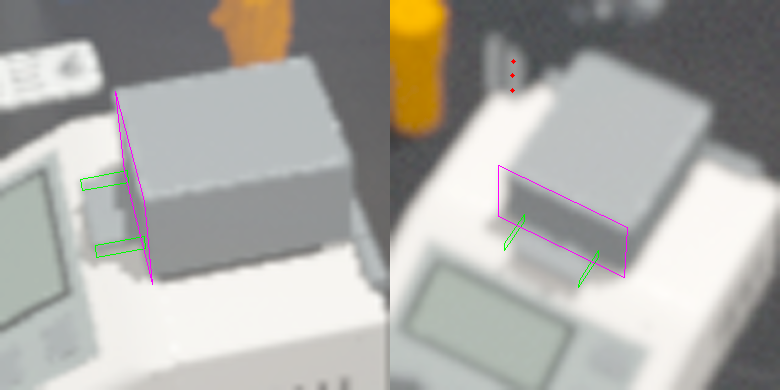

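Request:
step_arm(
  claw=[0,0,0,0,0],
  offset=[
    [-0.1,-0.2,0],
    [-0.2,-0.4,0],
    [-0.2,-0.4,0],
    [-0.2,-0.4,0],
    [-0.2,-0.4,0],
  ],
  turn=[0,0,0,0,0],
)

```text
t: 37.4
tool_pos: [0.371, -0.1987, 0.2695]
orientation: [0.707, -0.706, -0.033, 0.034]
wrist_force: [-0.1, -0.6, 0.2]
gripper_width: -0.0
```

Request:
step_arm(
  claw=[0,0,0,0,0],
  offset=[
    [0,0,0],
    [0,0,0],
    [0,0,0],
    [0,0,0],
    [0,0,0],
  ],
  turn=[0,0,0,0,0],
)

```text
t: 37.9
tool_pos: [0.3712, -0.1989, 0.2706]
orientation: [0.706, -0.706, -0.034, 0.034]
wrist_force: [0.1, -0.7, 0.0]
gripper_width: 0.005
```

```bash
python3 - <<'E'
from lid import *
show('l9.png',0.0)
a=cv2.imread('pics/l8.png').astype(int);b=cv2.imread('pics/l9.png').astype(int);print('diff side crop',np.abs(a-b)[:,:390].mean(), np.abs(a-b)[100:390,:390].max())
for n in('side','scene'):
    p=snap(n,f'end_{n}.png');spots(p,['lid_tab','blank_cap','plain_tube_1','stop_sol','green_cup','test_cassette_6'])
a=cv2.imread('pics/end_side.png');b=cv2.imread('pics/end_scene.png')
cv2.imwrite('pics/end.png',np.hstack([cv2.resize(a[120:300,200:420],(440,360)),cv2.resize(b[150:330,180:380],(360,360))[:, :360]]))
E
```

```text
diff side crop 0.39075608152531227 13
lid_tab [([0.4327, -0.1922, 0.0887], 0.76)]
blank_cap [([0.5442, 0.1073, 0.098], 0.82), ([0.5033, -0.0584, 0.0926], 0.76)]
plain_tube_1 [([0.4469, 0.0956, 0.0072], 0.84), ([0.7262, 0.0677, -0.0021], 0.63), ([0.5097, 0.1748, 0.0038], 0.62)]
stop_sol [([0.7197, -0.0226, 0.001], 0.92)]
green_cup [([0.7296, 0.069, 0.0011], 0.69)]
test_cassette_6 [([0.4005, 0.0084, -0.0025], 0.55)]
lid_tab [([0.4316, -0.1957, 0.0906], 0.79), ([0.4025, 0.0049, -0.0054], 0.22)]
blank_cap [([0.5068, -0.052, 0.0934], 0.84), ([0.5439, 0.1114, 0.0978], 0.75), ([0.4626, -0.3362, 0.0907], 0.55)]
plain_tube_1 [([0.5068, 0.1793, 0.004], 0.65), ([0.4515, 0.1029, 0.0066], 0.47)]
stop_sol [([0.7183, -0.0209, -0.0038], 0.55)]
green_cup []
test_cassette_6 [([0.3977, 0.0033, -0.0044], 0.72)]
```

View pics/l9.png

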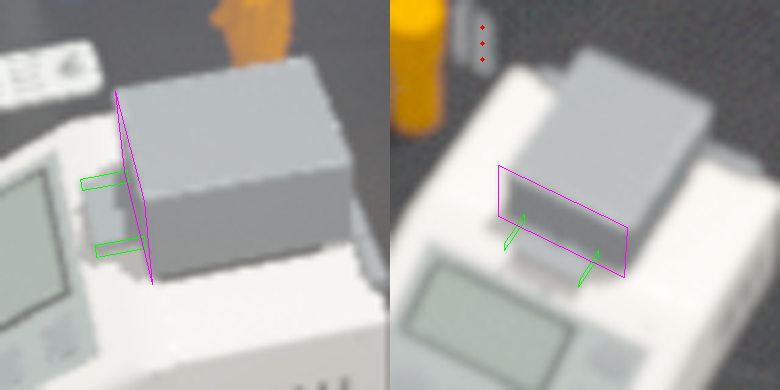

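View pics/end.png

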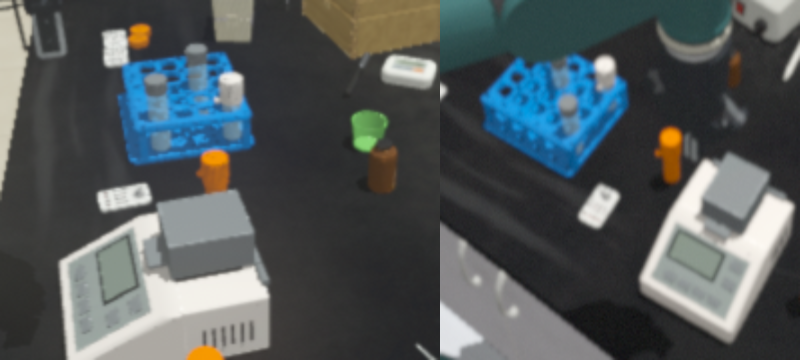

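The pictures show the lid flat on the deck and unchanged over more than a second. The blank is upright in the rack, and the bystanders and plain tubes are in place. Handing in.

```bash
python3 -c "
from station import robot
print(robot.hand_in());print(robot.get_obs()['t'])"
```

```text
the job is handed in; nothing more can be done
None
the job is handed in; nothing more can be done
```

The job is done and handed in at about 38 s. The blank stands in the rack, the sample is in the well with its pin in the notch, and the lid is shut. No verdict was reported.

**What I did**
- **Blank:** I moved it from the well to the free rack hole at x = +0.0585, y = -0.070.
- **Sample:** I put it in the well with its yaw matched to the meter's.
- **Lid:** I hooked the tab from behind with closed fingers, drew it over and let it sink shut.

**Last checks**
- **Sample:** before the lid closed, its cap and pin looked the same as the blank's had at the start. All three cameras put the cap top at 0.111–0.1125 m, against 0.112 m for home.
- **Lid:** two cameras put the tab at 0.089–0.091 m, against 0.089 m for shut, and the picture did not change over the last second or so.
- **Blank:** upright, with its cap top at 0.098 m, against 0.099 m when standing on the lower tier.
- **Everything else:** the plain tubes, bottle and cassette were where they started in both fixed cameras. The green cup was confirmed by the side camera only; the scene camera did not report it. The gripper was clear of everything.

**What went wrong or disagreed**
- **Fingertips:** they showed about 40 mm behind the reported TCP, so my first grasp of the blank closed above its cap. I measured the offset from the pictures and corrected for it.
- **First sample grip:** a fingertip pressed on the pin and the vial leaned by about 0.1 rad. I set it back in its rack hole and re-gripped it clear of the pin.
- **Sample pin angle:** I measured it at about 1.37 rad off the rack's -x, slightly more than the stated 1.2 rad. I went by the measurement, and the fit agreed with it.

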